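# Release a battery pack from its charging dock and store it

## Robot

A 7-joint arm with a two-finger parallel gripper is mounted at the origin on the work surface. World frame = base frame: x ahead of the robot, y to its left, z up, the work surface at z = 0. Lengths are in m, angles in rad, forces in N, time in s.
With the tool pointing down it reaches from about 0.425 to 0.95 m from the base axis. Payload 4.7 kg.
Tool frame: the origin (TCP) lies on the centre line of the jaws, within the pads' length; the fingertips stand 25 mm ahead of it and the grasp point (between the pads) lies 6 mm ahead of it; z points along the fingers, y is the direction in which the jaws open and shut (so a half turn about z gives the same grasp; the last joint's range is limited). The gripper opens to 87 mm and grips with 3 to 60 N. Pads are 19 mm wide; open, the fingers measure 117 mm over their backs; the gripper's body (75 mm by 190 mm) begins 51 mm behind the grasp point.
Start: joints at [-1.332, 0.469, -0.049, 1.532, 0.024, 1.141, -0.082], TCP at [0.179, 0.651, 0.219] pointing down, gripper open.
Joint ranges: [-2.59, 2.59], [-0.33, 1.99], [-1.39, 1.29], [0.1, 2.45], [-1.04, 4.18], [0.21, 1.99], [-2.66, 2.66]. Speed limits (rad/s): [2.57, 2.57, 3.14, 3.14, 3.14, 3.14, 3.14].

## Interface

Orientations are given as a unit quaternion [x, y, z, w].
In Python, from cell import sense, get_image, camera_params, sign_off gives the robot as it stands. The module is installed in compiled form; this text tells all that it offers.
- The arm moves only by the shell command python3 -m jog 'ROWS' [FORCE]. ROWS is JSON, a list of rows, each a list of 7 numbers: the shift along the tool's x, y, z in units of 0.02 m (1.0 is 0.02 m), then the turn, a rotation vector about the tool's x, y, z in units of 0.12 rad (1.0 is 0.12 rad), then the opening, from 0 (shut) to 1 (fully open). In form: [[tx, ty, tz, ax, ay, az, grip], ...]. A call has 1 to 5 rows; each row shifts and turns the commanded pose from where the row before left it, along the tool's axes as they then stand; what a row does not reach is not made up. A row lasts 1/12 s, in which the tool goes at most 41.7 mm and 7.16 degrees, less where a joint would pass 70% of its speed; a pose out of reach is approached as far as the arm can. A call with a number of a shift or a turn outside -1 to 1 is refused whole. A call with a gripper value outside its range is refused whole. The fingers move at their own pace and stop on an object; FORCE is the grip in N (left out, the last holds). Time passes only in rows, so rows that do not move let the fingers close. It gives the time, the measured TCP pose, the force and the opening at its end, in the units of the state.
- sense(): the state, without advancing time (a new reading comes with each control period).
- get_image(name): name is "side" or "top"; returns the picture (384x512x3 uint8, red, green, blue); there is no depth.
- camera_params(name): a dict with "fx", "fy", "cx", "cy" (pixels), "k1" (the pictures are not rectified: a ray, as slopes to the right and down, at radius r is drawn at 1 + k1 r^2 times it, then the intrinsics apply), "origin" and "orientation" of the camera in the world. Camera axes: x right, y down, z forward; pixel columns grow to the right and rows downward; lengths in m; the calibration is good to about 2 mm. A picture is of the moment at which its call begins. camera_params takes no time and is no camera call.
- sign_off(): hands the job in, once; it reports no verdict.
The state is a dict: "t": time; "joints": joint angles; "qd": joint speeds; "tau": joint torques, N m; "position": TCP position; "eef_rot": TCP orientation; "force": force on the tool from outside, world axes, zero at the start; "torque": the same for the moment, N m; "opening": finger opening in m.
Only numpy, scipy, OpenCV 4.12 (cv2) and the standard library are available. Lean on these libraries where they do the work, as an engineer would, in place of code of your own. Each camera call takes 0.05 s, during which the arm holds its last target.

## Task

The battery pack standing in the white charging dock is latched in: squeeze its two side buttons together, lift it straight out and stand it upright on the blue mat, and let go. Then take it again by its two plain ends, with the buttons left alone, and lower it into the empty bay of the two-bay metal caddy until it stands upright on the bay floor between the walls, and let go. Do not push the screwdriver, the tin or the memory stick on the mat out of place.

Things in the scene. Friction and masses are not known exactly. Their poses are not given: they have to be found in the camera images.
- pack: The pack to move: upright grey plastic block, 54 mm long (x), 38 mm wide (y), 85 mm tall, 0.19 to 0.38 kg. Origin: centre of its underside, z up. Its ends (facing +x, -x) are plain; each long side (+y, -y) has a black ribbed spring button. Alike after a half turn. At the start it stands down in the dock, lined up with it, held by a tab under each button.
- button_a (a joint): Press of the button on the pack's +y side, m: 0 out, 0.0065 fully in. Spring: 2 N at first, 7 N fully in; comes out when let go. A tab low on that side (8 to 18 mm above the underside, sticking out 5 mm, 22 mm wide) moves with it and catches under a ledge in the dock; with both buttons in by 5 mm or more the pack lifts out.
- button_b (a joint): The same for the button on the pack's -y side, pressed towards the other one.
- button_a_face (a point): Centre of the outer face of the +y button, 64 mm above the pack's underside. The button is 28 mm wide (x) and 26 mm tall; 56 mm over both buttons when out, 43 mm when both are in.
- dock_seat (a point): Centre of the floor of the dock's pocket, where the pack stands at first, 5 mm above the table; x along the pocket, z up. The dock is a fixed white plastic block, 104 mm (x) by 84 mm (y), rim 33 mm above the table; its pocket clears the pack by 1.5 mm all round and is 28 mm deep. The lower edges of the pack's buttons are 23 mm above the rim.
- mat: The fixed blue work mat, 360 mm (x) by 230 mm (y), 3 mm thick; origin: centre of its underside, on the table. The half nearer to the robot is free; in the farther part lie a screwdriver, a tin and a memory stick.
- bay (a point): Centre of the floor of the caddy's empty bay, 5 mm above the table; x along the bay, z up. Walls 92 mm long, 5 mm thick, 80 mm high over the floor run along x on both sides, inner faces 69.5 mm apart; open at both x ends and above. With the pack's long sides along the walls about 7 mm are left beside each button: no room for fingers there.
- caddy: The fixed two-bay caddy of plain sheet metal, 96 mm (x) by 154 mm (y), 85 mm tall; origin: centre of its underside. The empty bay is the one on its -y side; the one on its +y side, 74 mm away, holds a fixed spare pack of the same shape, its top 90 mm above the table.
- driver: Screwdriver, 160 mm long, handle 26 mm thick, lying on the farther part of the mat; leave it alone. Origin: middle of its length, underside; x points to its tip.
- tin: Small round tin, 44 mm across, 20 mm tall, on the farther part of the mat; leave it alone. Origin: centre of its underside.
- stick: Black memory stick, 53 mm long, 18 mm wide, 9 mm thick, on the farther part of the mat; leave it alone. Origin: underside, centre of its black case (7 mm from the whole stick's middle).
Not all that is in view belongs to the job. Leave any purple or red look-alike of the pack alone.

How it is judged:
On the way, in this order (a step that is already met when the one before it is completed fails the run):
1. both side buttons are squeezed in together (5 mm or more) while the pack is still down in the dock (value of joint each of button_a, button_b above 0.005 m and z of pack in the frame of dock_seat below 0.004 m and horizontal distance between pack and dock_seat below 0.006 m), for 0.1 s.
2. the pack stands upright and still on the blue mat, let go, its buttons out again (x of pack in the frame of mat between -0.18 and 0.18 m and y of pack in the frame of mat between -0.115 and 0.115 m and z of pack in the frame of mat between 0 and 0.006 m and angle between pack's own z axis and vertical below 0.1 rad and contact force between the fingers and pack below 0.05 N and linear speed of pack below 0.02 m/s and value of joint each of button_a, button_b below 0.002 m), for 0.2 s.
3. the pack, held by the fingers with both buttons out, has been lowered between the walls of the empty bay to within 20 mm of its floor (x of pack in the frame of bay between -0.025 and 0.025 m and y of pack in the frame of bay between -0.015 and 0.015 m and z of pack in the frame of bay between -0.004 and 0.02 m and contact force between the fingers and pack above 1 N and value of joint each of button_a, button_b below 0.002 m), for 0.05 s.
At the end, for the whole second after the job is handed in: The pack stands upright (within 0.1 rad) on the floor of the empty bay (within 4 mm), its long sides along the walls (within 0.35 rad), its centre within 22 mm along the bay and 15 mm across it of the bay's centre, at rest, both buttons out (x of pack in the frame of bay between -0.022 and 0.022 m and y of pack in the frame of bay between -0.015 and 0.015 m and z of pack in the frame of bay between -0.004 and 0.004 m and angle between pack's own z axis and vertical below 0.1 rad and angle between the x axis of pack and the x axis of bay, either way round below 0.35 rad and linear speed of pack below 0.02 m/s and value of joint each of button_a, button_b below 0.002 m); the robot touches nothing.
It fails at once if the screwdriver on the mat is moved by more than 20 mm (distance of driver from where it was at the start of the episode above 0.02 m).
It fails at once if the tin on the mat is moved by more than 20 mm (distance of tin from where it was at the start of the episode above 0.02 m).
It fails at once if the memory stick on the mat is moved by more than 20 mm (distance of stick from where it was at the start of the episode above 0.02 m).
It also fails if it takes over 58 s, if anything falls off the work surface, if the arm or the gripper's body presses on something with over 40 N, if the wrist force passes 120 N, or if a joint passes its speed limit or range.

## Working session

There is one attempt and no reset: what is moved stays moved. The work goes in short steps, Python scripts to look and compute and a shell command to move; the robot and the scene stay as the last step left them, time stands still between calls to the robot, and variables do not carry over. Pictures are saved under pics/ and viewed, and the job is handed in when it is done.

```bash
mkdir -p pics
python3 - <<'E'
from cell import *
import cv2
s=sense();print({k:(v if not hasattr(v,'tolist') else v.tolist()) for k,v in s.items()})
for n in("top","side"):
    print(camera_params(n)); cv2.imwrite(f"pics/{n}0.png",cv2.cvtColor(get_image(n),cv2.COLOR_RGB2BGR))
E
```

```text
{'t': 0.0, 'joints': [-1.331877843873486, 0.4694437073301557, -0.048581834676825704, 1.533696615837674, 0.024114625507443768, 1.1409923388206973, -0.08232602156433513], 'qd': [-0.002319638298767231, -0.000457052256325334, -0.0012061385505469644, 0.0001363607215594131, -0.002363576857063736, 0.0003281877224452016, -1.3656159363874703e-05], 'tau': [-0.0005848868568136822, -50.797423124313354, -0.08093761280179024, -23.61677348613739, -0.06137194577604532, 0.03803662955760956, 0.0001858229870776995], 'position': [0.17846535701356672, 0.6503487498399299, 0.21749673812743783], 'eef_rot': [0.13350929442674248, 0.9910470795480005, -0.0009732243824687954, -8.517836461652975e-05], 'force': [0.752392276427155, -0.2362798475708616, 0.03322195253432871], 'torque': [-0.0016230781886078743, 0.02480546628361552, -0.002151177783177494], 'opening': 0.08681911038297493}
{'fx': 348.13927150208093, 'fy': 348.13927150208093, 'cx': 261.4751877311357, 'cy': 189.69831906779993, 'k1': 0.011407301766982115, 'origin': array([ 0.43898556, -0.04513271,  0.79193636]), 'orientation': array([ 0.7079388 , -0.70148655,  0.05131089, -0.06408172])}
{'fx': 361.5120008001723, 'fy': 361.5120008001723, 'cx': 254.70336752427082, 'cy': 195.28097185127461, 'k1': 0.0009160080330082014, 'origin': array([0.08347212, 0.44800504, 0.5235123 ]), 'orientation': array([-0.31928889,  0.81957903, -0.44028771,  0.18025413])}
```

View pics/top0.png

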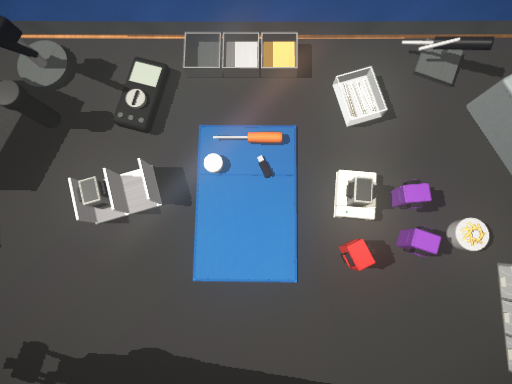

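View pics/side0.png

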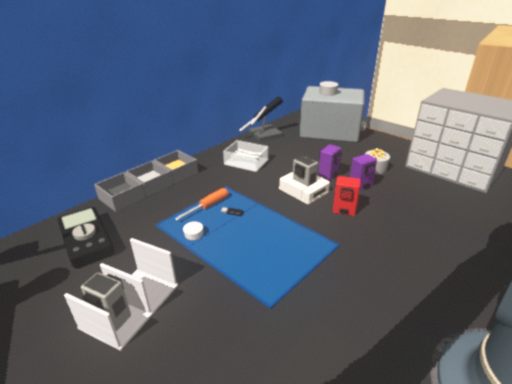

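```bash
cat > h.py <<'E'
import numpy as np,cv2
from scipy.spatial.transform import Rotation as R
from cell import *
def ray(n,u,v):
    c=camera_params(n); K=np.array([[c['fx'],0,c['cx']],[0,c['fy'],c['cy']],[0,0,1]])
    x,y=(u-c['cx'])/c['fx'],(v-c['cy'])/c['fy']; a,b=x,y
    for _ in range(20):
        f=1+c['k1']*(a*a+b*b); a,b=x/f,y/f
    return np.array(c['origin']),R.from_quat(c['orientation']).apply([a,b,1])
def at(n,u,v,z):
    o,d=ray(n,u,v); return (o+d*(z-o[2])/d[2]).round(4)
def proj(n,P):
    c=camera_params(n); p=R.from_quat(c['orientation']).inv().apply(np.atleast_2d(P)-c['origin'])
    a=p[:,:2]/p[:,2:]; a=a*(1+c['k1']*(a**2).sum(1,keepdims=True))
    return a*[c['fx'],c['fy']]+[c['cx'],c['cy']]
def crop(n,im,x0,y0,x1,y1,s,out):
    cv2.imwrite(out,cv2.cvtColor(cv2.resize(im[y0:y1,x0:x1],None,fx=s,fy=s,interpolation=cv2.INTER_CUBIC),cv2.COLOR_RGB2BGR))
def st():
    s=sense();r=R.from_quat(s['eef_rot']);m=r.as_matrix()
    print('t',round(s['t'],2),'p',np.round(s['position'],4),'yaw_x',round(np.degrees(np.arctan2(m[1,0],m[0,0])),2),'z',np.round(m[:,2],4),'F',np.round(s['force'],2),'open',round(s['opening'],4),'q',np.round(s['joints'],2))
def delta(P,yawx=None):
    """tool-frame shift units to P; yaw turn units so tool x axis has world yaw yawx (deg)"""
    s=sense();m=R.from_quat(s['eef_rot']).as_matrix()
    print('shift units',np.round(m.T@(np.array(P)-s['position'])/0.02,2))
    if yawx is not None:
        d=np.radians(yawx)-np.arctan2(m[1,0],m[0,0]); d=(d+np.pi/2)%np.pi-np.pi/2
        print('az units (tool z, down)',round(-d/0.12,2))
E
python3 - <<'E'
from h import *
a=cv2.cvtColor(cv2.imread('pics/top0.png'),cv2.COLOR_BGR2RGB)
crop('top',a,310,150,450,280,5,'pics/c1.png')
crop('top',a,55,145,175,235,6,'pics/c2.png')
for u,v in [(200,126),(297,126),(194,281),(297,282)]: print(at('top',u,v,.003))
b=cv2.cvtColor(cv2.imread('pics/side0.png'),cv2.COLOR_BGR2RGB)
crop('side',b,260,130,400,230,5,'pics/c3.png')
E
```

```text
[0.7211 0.1175 0.003 ]
[ 0.7222 -0.1125  0.003 ]
[0.3637 0.1166 0.003 ]
[ 0.3642 -0.1103  0.003 ]
```

View pics/c1.png

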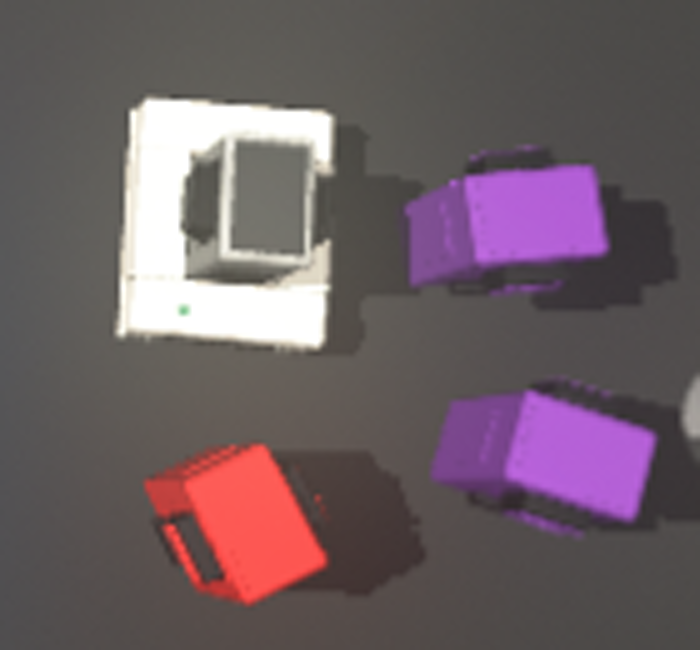

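View pics/c2.png

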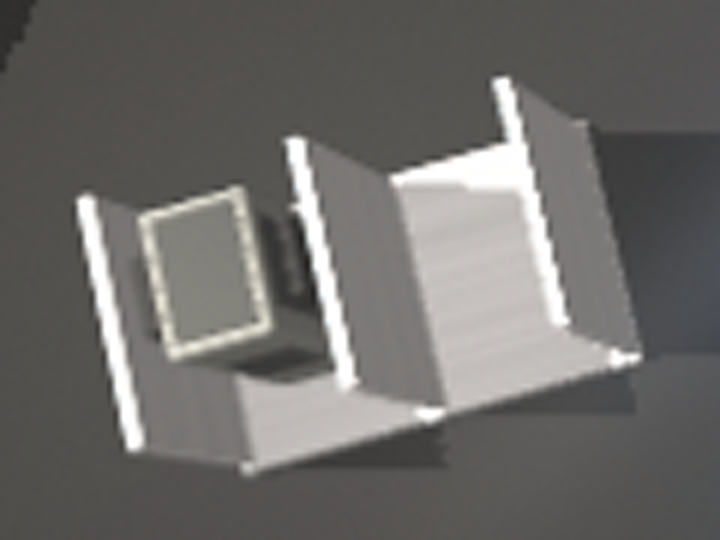

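View pics/c3.png

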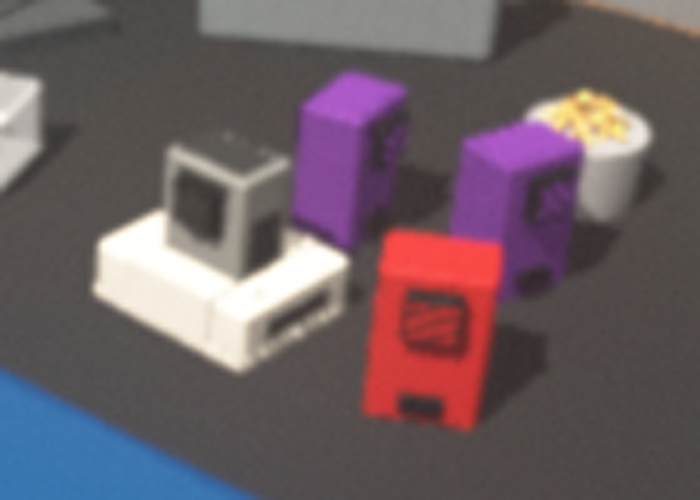

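Run:
```python
from h import *
a=cv2.cvtColor(cv2.imread('pics/top0.png'),cv2.COLOR_BGR2RGB)
b=cv2.cvtColor(cv2.imread('pics/side0.png'),cv2.COLOR_BGR2RGB)
A=cv2.resize(a[165:225,328:384],None,fx=9,fy=9,interpolation=cv2.INTER_CUBIC)
B=cv2.resize(b[152:208,276:332],None,fx=9,fy=9,interpolation=cv2.INTER_CUBIC)[:540]
for im in (A,B):
    for k in range(0,im.shape[1],90): cv2.line(im,(k,0),(k,6),(255,0,0),2)
    for k in range(0,im.shape[0],90): cv2.line(im,(0,k),(6,k),(255,0,0),2)
cv2.imwrite('pics/d1.png',A[...,::-1]);cv2.imwrite('pics/d2.png',B[...,::-1])
C=cv2.resize(b[235:345,65:180],None,fx=6,fy=6,interpolation=cv2.INTER_CUBIC)[:,:690]
cv2.imwrite('pics/d3.png',cv2.resize(C,None,fx=.9,fy=.9)[...,::-1])
```

```text
(no output)
```

View pics/d1.png

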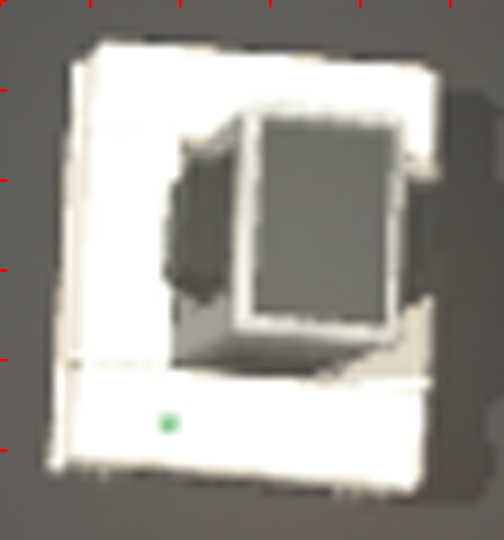

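View pics/d2.png

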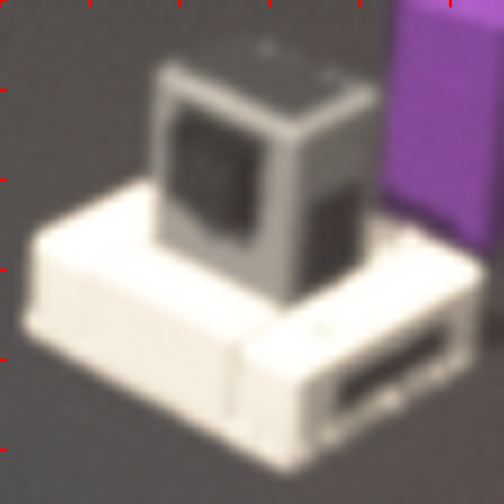

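View pics/d3.png

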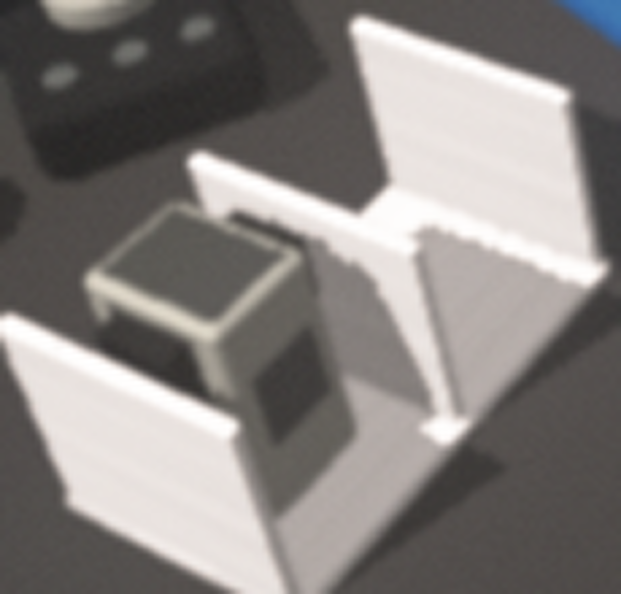

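```bash
cat > fit.py <<'E'
from h import *
from scipy.optimize import least_squares
def fit(obs,x0):
    # obs: list (cam, px, local xyz), solve x,y,yaw
    def res(p,full=False):
        r=[]
        for cam in ('top','side'):
            o=[q for q in obs if q[0]==cam]
            if not o: continue
            L=np.array([q[2] for q in o],float); W=R.from_euler('z',p[2]).apply(L)+[p[0],p[1],0]
            r.append(proj(cam,W)-np.array([q[1] for q in o]))
        r=np.vstack(r); return r if full else r.ravel()
    s=least_squares(res,x0,loss='soft_l1'); print(s.x.round(4),'yaw deg',np.degrees(s.x[2]).round(2)); print(res(s.x,True).round(1).tolist()); return s.x
def conv(x,y,k,ox,oy): return ((x+.5)/k-.5+ox,(y+.5)/k-.5+oy)
E
python3 - <<'E'
from fit import *
T=lambda x,y:conv(x,y,9,328,165); S=lambda x,y:conv(x,y,9,276,152)
p=lambda sx,sy:(sx*.027,sy*.019,.09); d=lambda sx,sy:(sx*.052,sy*.042,.033)
pt=[('top',T(245,108),p(1,1)),('top',T(402,122),p(1,-1)),('top',T(392,337),p(-1,-1)),('top',T(232,330),p(-1,1))]
ps=[('side',S(160,65),p(1,1)),('side',S(290,140),p(-1,1)),('side',S(378,95),p(-1,-1))]
dt=[('top',T(100,42),d(1,1)),('top',T(437,70),d(1,-1)),('top',T(415,490),d(-1,-1)),('top',T(62,463),d(-1,1))]
ds=[('side',S(33,238),d(1,1)),('side',S(300,378),d(-1,1)),('side',S(482,268),d(-1,-1))]
for o in (pt,ps,pt+ps,dt,ds,dt+ds): fit(o,[.45,-.25,0])
T=lambda x,y:conv(x,y,6,55,145); S=lambda x,y:((x/.9+.5)/6-.5+65,(y/.9+.5)/6-.5+235)
w=lambda sx,y:(sx*.046,y,.085)
ct=[('top',T(85,197),w(1,.0745)),('top',T(135,448),w(-1,.0745)),('top',T(295,140),w(1,0)),('top',T(347,386),w(-1,0)),('top',T(502,80),w(1,-.0745)),('top',T(560,322),w(-1,-.0745))]
cs=[('side',S(5,320),w(1,.0745)),('side',S(236,430),w(-1,.0745)),('side',S(195,158),w(1,0)),('side',S(416,250),w(-1,0)),('side',S(357,22),w(1,-.0745)),('side',S(569,97),w(-1,-.0745))]
for o in (ct,cs,ct+cs): fit(o,[.45,.3,.2])
E
```

```text
[ 0.5568 -0.2378 -0.0844] yaw deg -4.84
[[-0.6, -0.9], [0.6, -0.8], [0.6, 1.4], [-0.6, 0.5]]
[ 0.5539 -0.2376 -0.1692] yaw deg -9.69
[[-0.5, 0.1], [-0.2, -0.3], [0.8, 0.1]]
[ 0.5561 -0.2378 -0.0983] yaw deg -5.63
[[-0.4, -0.7], [0.8, -0.4], [0.4, 1.9], [-0.8, 0.6], [-1.3, 0.3], [0.0, -0.7], [0.3, -0.6]]
[ 0.5563 -0.2374 -0.091 ] yaw deg -5.21
[[-0.6, -0.2], [0.0, 0.3], [0.1, 0.4], [0.4, -0.5]]
[ 0.5543 -0.2375 -0.0764] yaw deg -4.37
[[-0.4, 0.1], [-0.1, -0.2], [0.6, -0.0]]
[ 0.5558 -0.2376 -0.0863] yaw deg -4.95
[[-0.7, 0.1], [0.0, 0.4], [0.4, 0.6], [0.6, -0.1], [-0.8, -0.2], [-0.8, -0.4], [0.2, -0.1]]
[0.5565 0.2861 0.294 ] yaw deg 16.84
[[-0.2, -0.3], [0.1, 0.3], [-0.3, -0.7], [0.4, 0.3], [-0.1, -0.5], [0.2, 0.8]]
[0.5529 0.285  0.2944] yaw deg 16.87
[[-0.6, -0.0], [0.0, 0.2], [-0.0, -0.1], [0.5, -0.2], [-0.0, -0.1], [0.2, 0.1]]
[0.5546 0.2852 0.2937] yaw deg 16.83
[[0.1, 0.6], [0.4, 1.2], [0.1, 0.2], [0.7, 1.3], [0.2, 0.4], [0.6, 1.8], [-1.3, -0.5], [-0.8, -0.3], [-0.6, -0.6], [-0.2, -0.7], [-0.6, -0.5], [-0.5, -0.2]]
```

Run:
```python
from h import *
a=cv2.cvtColor(cv2.imread('pics/top0.png'),cv2.COLOR_BGR2RGB)
crop('top',cv2.convertScaleAbs(a,alpha=2),0,0,180,150,4,'pics/e1.png')
b=cv2.cvtColor(cv2.imread('pics/side0.png'),cv2.COLOR_BGR2RGB)
print('lampbase',at('top',42,62,.01),proj('side',at('top',42,62,.01)))
for z in (.05,.1,.15,.2,.3,.4): P=at('top',35,105,z); print(z,P,proj('side',P))
T=lambda x,y:(x/5+310,y/5+150)
print('purple left',at('top',*T(408,205),0.02),at('top',*T(468,185),.085),at('top',*T(410,285),.0),at('top',*T(470,165),.085))
print('purple2',at('top',*T(433,470),0.0),at('top',*T(525,395),.085))
print('red',at('top',*T(265,445),.085),at('top',*T(187,475),.085))
print('tin',at('top',213,163,.02),'stick',at('top',258,156,.005),at('top',270,177,.005),'driver',at('top',248,137,.013),at('top',282,138,.013))
```

```text
lampbase [0.879  0.5079 0.01  ] [[-61.66655944 279.67505299]]
0.05 [0.7517 0.484  0.05  ] [[-39.47909965 292.46989718]]
0.1 [0.7306 0.4483 0.1   ] [[-24.78402258 266.18938751]]
0.15 [0.7095 0.4126 0.15  ] [[ -9.20024183 238.31359636]]
0.2 [0.6884 0.377  0.2   ] [[  7.2863095  208.71880865]]
0.3 [0.6463 0.3057 0.3   ] [[ 43.61136345 143.52504916]]
0.4 [0.6042 0.2344 0.4   ] [[85.13363146 68.96252317]]
purple left [ 0.5655 -0.3205  0.02  ] [ 0.5633 -0.322   0.085 ] [ 0.532  -0.3267  0.    ] [ 0.5716 -0.3232  0.085 ]
purple2 [ 0.4491 -0.3326  0.    ] [ 0.4781 -0.3398  0.085 ]
red [ 0.4572 -0.2357  0.085 ] [ 0.445  -0.2044  0.085 ]
tin [0.6271 0.0808 0.02  ] stick [ 0.6481 -0.0212  0.005 ] [ 0.5985 -0.0495  0.005 ] driver [0.6914 0.0023 0.013 ] [ 0.6894 -0.0767  0.013 ]
```

View pics/e1.png

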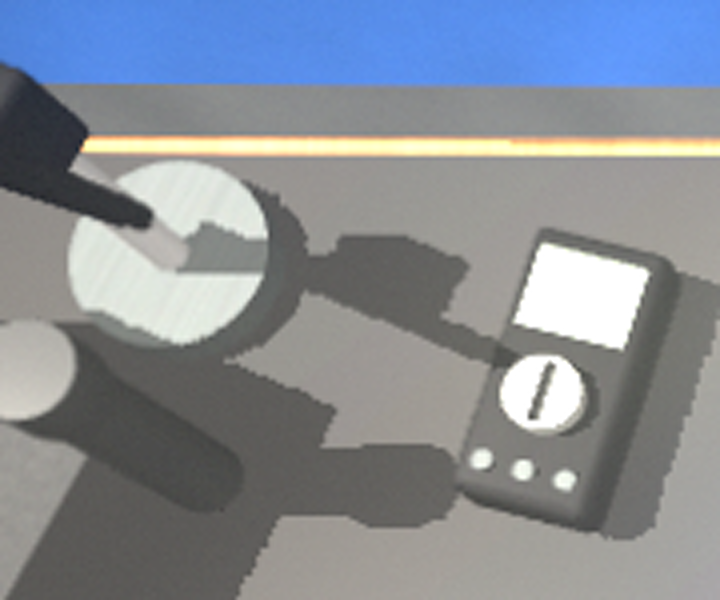

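Candidates: the grey pack in the white dock at top (363,190), the grey spare in the caddy (90,190), purple look-alikes (412,195) and (420,241), and a red one (357,255). By the description I choose the grey one in the dock. The crop confirms it: white dock, black buttons on its ±y sides.

```bash
python3 -m jog '[[-1,-1,0,0,0,0,1],[-1,-1,0,0,0,0,1],[-1,-1,0,0,0,0,1],[-1,-1,0,0,0,0,1],[-1,-1,0,0,0,0,1]]'
python3 -m jog '[[-1,-1,0,0,0,0,1],[-1,-1,0,0,0,0,1],[-1,-1,0,0,0,0,1],[-1,-1,0,0,0,0,1],[-1,-1,0,0,0,0,1]]'
python3 -c "
from h import *
st();delta([.556,-.2376,.2],175)"
```

```text
t: 0.52
position: [0.249, 0.5265, 0.218]
eef_rot: [0.133, 0.991, -0.0, -0.0]
force: [0.7, 0.8, 0.1]
opening: 0.0871
t: 0.93
position: [0.3188, 0.4036, 0.2182]
eef_rot: [0.133, 0.991, -0.0, -0.0]
force: [0.0, -0.1, 0.7]
opening: 0.0868
t 0.93 p [0.3188 0.4036 0.2182] yaw_x 164.66 z [-4.e-04 -5.e-04 -1.e+00] F [ 0.04 -0.11  0.69] open 0.0868 q [-1.01  0.21  0.03  1.91 -0.01  1.02  0.33]
shift units [-19.92 -27.78   0.92]
az units (tool z, down) -1.5
```

```bash
for i in 1; do python3 -m jog '[[-1,-1,0,0,0,0,1],[-1,-1,0,0,0,0,1],[-1,-1,0,0,0,0,1],[-1,-1,0,0,0,0,1],[-1,-1,0,0,0,0,1]]'
python3 -m jog '[[-1,-1,0,0,0,0,1],[-1,-1,0,0,0,0,1],[-1,-1,0,0,0,0,1],[-1,-1,0,0,0,0,1],[-1,-1,0,0,0,0,1]]'
python3 -m jog '[[-1,-1,0,0,0,0,1],[-1,-1,0,0,0,0,1],[-1,-1,0,0,0,0,1],[-1,-1,0,0,0,0,1],[-1,-1,0,0,0,0,1]]'
python3 -m jog '[[-1,-1,0,0,0,-0.5,1],[-1,-1,0,0,0,-0.5,1],[-1,-1,0,0,0,-0.5,1],[0,-1,0,0,0,0,1],[0,-1,0,0,0,0,1]]'; done
python3 -c "
from h import *
st();delta([.556,-.2376,.2],175)"
```

```text
t: 1.35
position: [0.3887, 0.2808, 0.2183]
eef_rot: [0.133, 0.991, -0.0, -0.0]
force: [1.0, 0.6, 0.0]
opening: 0.087
t: 1.77
position: [0.4587, 0.158, 0.2183]
eef_rot: [0.133, 0.991, -0.0, -0.0]
force: [0.2, 0.4, 1.2]
opening: 0.0867
t: 2.18
position: [0.5286, 0.0352, 0.2182]
eef_rot: [0.133, 0.991, -0.0, -0.0]
force: [0.7, 1.0, 0.1]
opening: 0.0866
t: 2.6
position: [0.5715, -0.0757, 0.2178]
eef_rot: [0.044, 0.999, -0.0, -0.0]
force: [0.2, -0.3, -0.2]
opening: 0.0873
t 2.6 p [ 0.5715 -0.0757  0.2178] yaw_x 174.96 z [-1.e-03 -4.e-04 -1.e+00] F [ 0.17 -0.33 -0.19] open 0.0873 q [-0.22  0.32  0.35  1.79 -0.12  1.06  1.66]
shift units [ 0.06 -8.13  0.89]
az units (tool z, down) -0.01
```

```bash
python3 -m jog '[[0,-1,0,0,0,0,1],[0,-1,0,0,0,0,1],[0,-1,0,0,0,0,1],[0,-1,0,0,0,0,1],[0,-1,0,0,0,0,1]]'
python3 -m jog '[[0,-1,0,0,0,0,1],[0,-1,0,0,0,0,1],[0,-1,0.5,0,0,0,1],[0,-0.1,1,0,0,0,1],[0,0,0.5,0,0,0,1]]'
python3 -c "
from h import *
st();delta([.556,-.2376,.075],175)
a=get_image('top');b=get_image('side')
crop('top',a,310,150,430,250,5,'pics/f1.png');crop('side',b,230,80,370,220,5,'pics/f2.png')"
```

```text
t: 3.02
position: [0.562, -0.1748, 0.2181]
eef_rot: [0.044, 0.999, 0.0, -0.0]
force: [-0.1, -0.2, 0.3]
opening: 0.0874
t: 3.43
position: [0.5554, -0.2372, 0.1766]
eef_rot: [0.046, 0.999, 0.0, -0.001]
force: [-1.0, 0.8, 0.3]
opening: 0.087
t 3.43 p [ 0.5554 -0.2372  0.1766] yaw_x 174.78 z [-2.7e-03  3.0e-04 -1.0e+00] F [-0.95  0.81  0.3 ] open 0.087 q [ 0.03  0.41  0.4   1.77 -0.18  1.    1.98]
shift units [-0.05 -0.02  5.08]
az units (tool z, down) -0.03
```

View pics/f1.png

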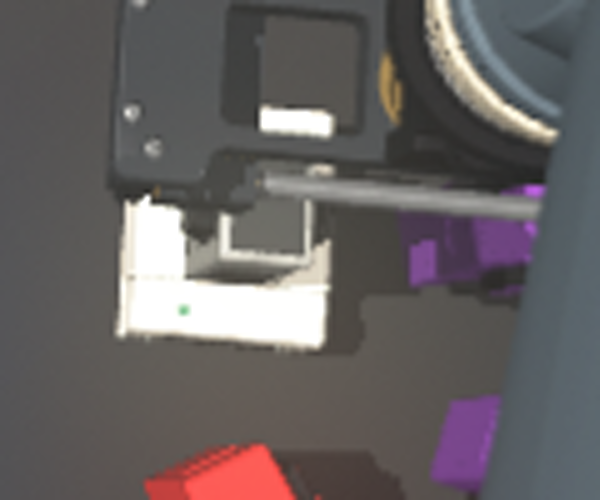

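View pics/f2.png

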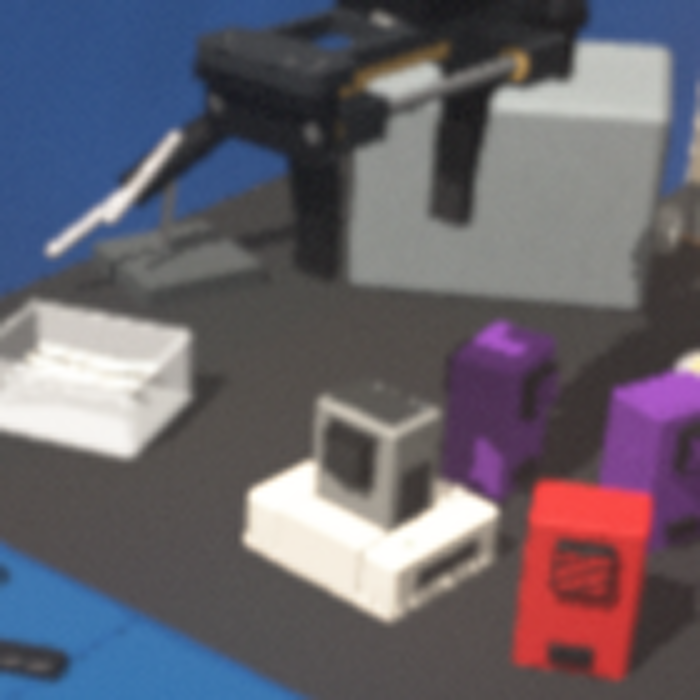

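Both pictures show the fingers straddling the grey pack (top px ≈363,190), clear of the purple packs. Descending.

```bash
python3 -m jog '[[0,0,1,0,0,0,1],[0,0,1,0,0,0,1],[0,0,1,0,0,0,1],[0,0,0.6,0,0,0,1],[0,0,0,0,0,0,1]]'
python3 -c "
from h import *
st();delta([.556,-.2376,.075],175)
b=get_image('side')
crop('side',b,240,120,360,220,6,'pics/g2.png')"
```

```text
t: 3.95
position: [0.5559, -0.2338, 0.1043]
eef_rot: [0.043, 0.999, 0.001, -0.002]
force: [-0.5, -0.5, -1.4]
opening: 0.0871
t 3.95 p [ 0.5559 -0.2338  0.1043] yaw_x 175.07 z [-0.0044  0.0021 -1.    ] F [-0.48 -0.49 -1.37] open 0.0871 q [ 0.06  0.49  0.37  1.84 -0.23  0.86  2.02]
shift units [-0.03 -0.19  1.46]
az units (tool z, down) 0.01
```

View pics/g2.png

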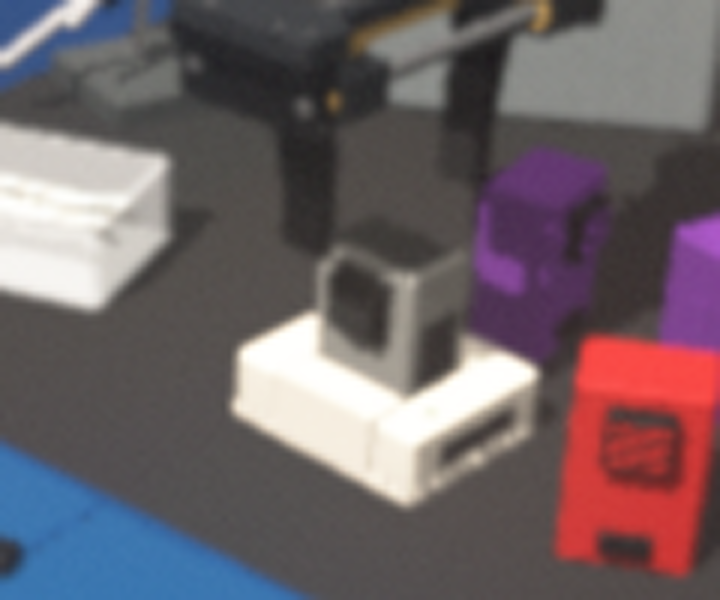

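```bash
python3 -c "
from h import *
s=sense();m=R.from_quat(s['eef_rot']).as_matrix();p=np.array(s['position'])
for y in(-.0435,-.0585,.0435,.0585):
  q=p+m@[0,y,.025]
  print(y,q.round(3),(proj('side',q)-[240,120])*6)
print((proj('side',[[.556,-.2376,.09]])-[240,120])*6)
a=get_image('top');crop('top',a,310,150,430,250,5,'pics/g1.png')
b=get_image('side');crop('side',b,270,125,340,185,10,'pics/g3.png')"
```

```text
-0.0435 [ 0.553 -0.278  0.081] [[448.13935109 230.41655374]]
-0.0585 [ 0.552 -0.293  0.081] [[470.15190173 219.65448156]]
0.0435 [ 0.561 -0.191  0.081] [[312.48586741 296.73814739]]
0.0585 [ 0.562 -0.176  0.081] [[287.62160391 308.89435319]]
[[389.04826845 241.85954806]]
```

View pics/g3.png

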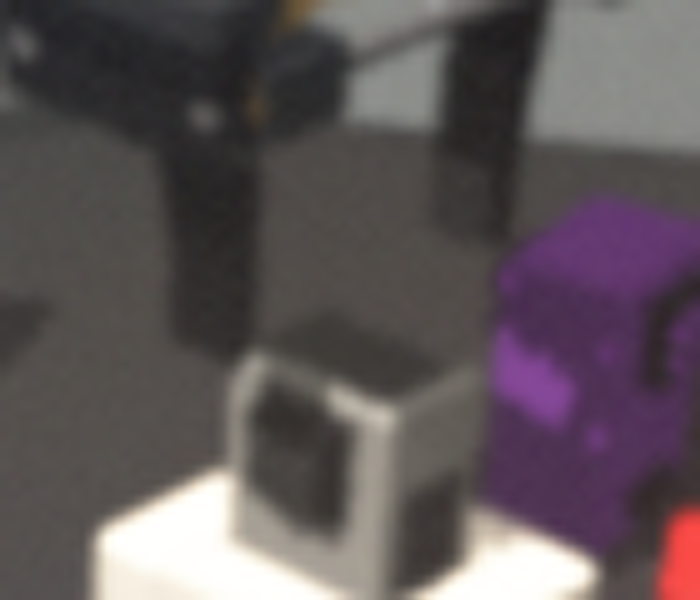

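View pics/g1.png

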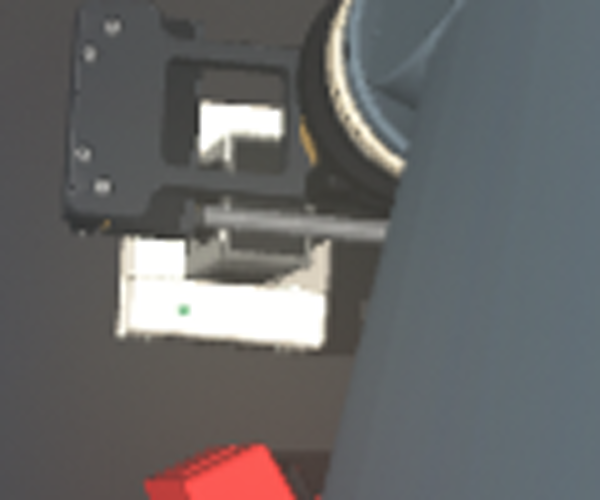

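```bash
python3 -c "
from h import *
st()
b=get_image('side');a=get_image('top')
cv2.imwrite('pics/h1.png',a[...,::-1]);crop('side',b,190,50,400,220,3.8,'pics/h2.png')
for z in (.12,.15,.2,.25): print(at('top',356,174,z))
m=R.from_quat(sense()['eef_rot']).as_matrix(); print(m.round(3))
"
```

```text
t 4.1 p [ 0.558  -0.2357  0.1077] yaw_x 175.01 z [ 1.8e-03 -5.0e-04 -1.0e+00] F [ 0.17 -0.95  0.7 ] open 0.0867 q [ 0.06  0.49  0.37  1.83 -0.22  0.86  2.02]
[ 0.5823 -0.2173  0.12  ]
[ 0.5759 -0.2096  0.15  ]
[ 0.5653 -0.1968  0.2   ]
[ 0.5546 -0.184   0.25  ]
[[-0.996  0.087  0.003]
 [ 0.087  0.996 -0.001]
 [-0.003 -0.    -1.   ]]
```

View pics/h1.png

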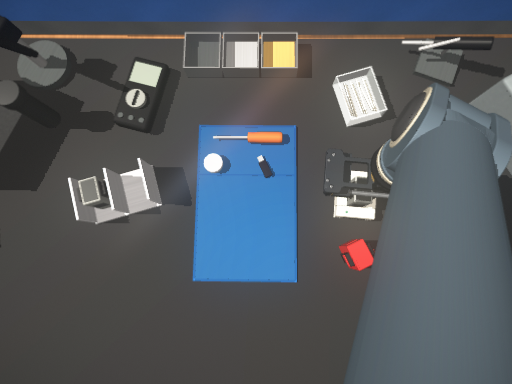

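View pics/h2.png

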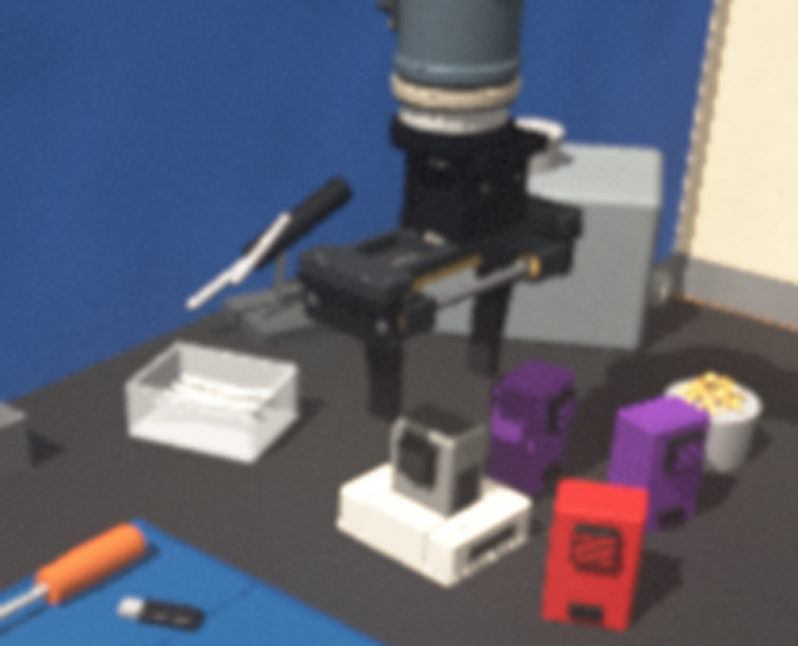

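```bash
python3 -c "
from h import *
for (u,v) in [(291.3,159.2),(317.5,148.3)]:
  for z in (.082,.09,.1,.11): print(z,at('side',u,v,z))
for z in (.14,.16,.18,.2): print('plate',at('top',329,151,z),at('top',329,194,z))
"
```

```text
0.082 [ 0.595  -0.2319  0.082 ]
0.09 [ 0.5857 -0.2195  0.09  ]
0.1 [ 0.5741 -0.2041  0.1   ]
0.11 [ 0.5625 -0.1887  0.11  ]
0.082 [ 0.581 -0.331  0.082]
0.09 [ 0.572  -0.3168  0.09  ]
0.1 [ 0.5607 -0.2992  0.1   ]
0.11 [ 0.5495 -0.2816  0.11  ]
plate [ 0.6229 -0.162   0.14  ] [ 0.5392 -0.1603  0.14  ]
plate [ 0.6173 -0.1584  0.16  ] [ 0.5361 -0.1567  0.16  ]
plate [ 0.6117 -0.1548  0.18  ] [ 0.533  -0.1532  0.18  ]
plate [ 0.606  -0.1513  0.2   ] [ 0.5299 -0.1497  0.2   ]
```

Side view: the visible fingertips sit about 25 mm higher than the TCP reading predicts (near tip at px 291,159). I'll descend a bit more and check again.

```bash
python3 -m jog '[[0,-0.05,0.6,0,0,0,1],[0,0,0.6,0,0,0,1],[0,0,0,0,0,0,1],[0,0,0,0,0,0,1]]'
python3 -c "
from h import *
st()
b=get_image('side');st()
crop('side',b,260,115,350,215,6,'pics/i3.png')
u=np.array([[294,135]])
for z in (.15,.16,.17,.18): print(z,at('side',294,135,z))
"
```

```text
t: 4.53
position: [0.556, -0.2363, 0.0812]
eef_rot: [0.044, 0.999, 0.0, -0.001]
force: [0.7, -0.9, 0.1]
opening: 0.0871
t 4.53 p [ 0.556  -0.2363  0.0812] yaw_x 174.96 z [-2.6e-03  9.0e-04 -1.0e+00] F [ 0.72 -0.89  0.12] open 0.0871 q [ 0.07  0.52  0.36  1.85 -0.24  0.82  2.03]
t 4.58 p [ 0.5565 -0.2366  0.0818] yaw_x 174.97 z [-1.3e-03  4.0e-04 -1.0e+00] F [-0.57  0.56  0.02] open 0.0869 q [ 0.07  0.52  0.36  1.85 -0.24  0.82  2.03]
0.15 [ 0.5926 -0.2353  0.15  ]
0.16 [ 0.579 -0.217  0.16 ]
0.17 [ 0.5653 -0.1987  0.17  ]
0.18 [ 0.5517 -0.1804  0.18  ]
```

View pics/i3.png

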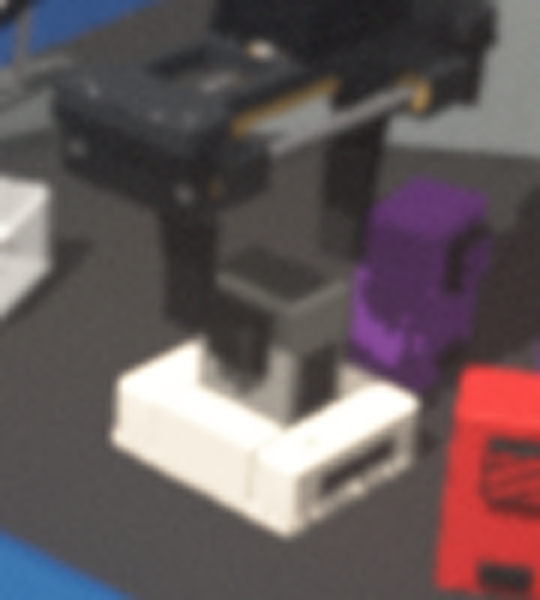

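```bash
python3 -c "
from h import *
for z in (.0565,.065,.075,.085): 
  P=np.array([[.556,-.2376,z]]); d=np.array([[-.0044,-.051,0]])*-1
  print(z,((proj('side',P+d)-[260,115])*6).round(0),((proj('side',P-d)-[260,115])*6).round(0), 'at',at('side',260+190/6,115+322/6,z), at('side',260+348/6,115+255/6,z))
"
```

```text
0.0565 [[183. 382.]] [[340. 302.]] at [ 0.5903 -0.2292  0.0565] [ 0.5751 -0.3284  0.0565]
0.065 [[184. 364.]] [[342. 285.]] at [ 0.5811 -0.2168  0.065 ] [ 0.5661 -0.3143  0.065 ]
0.075 [[185. 343.]] [[344. 265.]] at [ 0.5702 -0.2023  0.075 ] [ 0.5556 -0.2977  0.075 ]
0.085 [[186. 322.]] [[346. 245.]] at [ 0.5594 -0.1878  0.085 ] [ 0.5451 -0.281   0.085 ]
```

```bash
python3 -m jog '[[0,-0.05,0.5,0,0,0,1],[0,0,0.4,0,0,0,1],[0,0,0,0,0,0,1],[0,0,0,0,0,0,1]]'
python3 -c "
from h import *
st()
b=get_image('side');a=get_image('top');st()
crop('side',b,260,115,350,215,6,'pics/j3.png');crop('top',a,310,130,430,230,6,'pics/j1.png')
"
```

```text
t: 4.92
position: [0.5563, -0.2375, 0.0636]
eef_rot: [0.044, 0.999, 0.0, -0.001]
force: [0.5, 0.7, -0.5]
opening: 0.087
t 4.92 p [ 0.5563 -0.2375  0.0636] yaw_x 174.96 z [-1.6e-03  6.0e-04 -1.0e+00] F [ 0.51  0.74 -0.48] open 0.087 q [ 0.08  0.55  0.35  1.86 -0.25  0.78  2.04]
t 5.02 p [ 0.5569 -0.2378  0.0645] yaw_x 174.97 z [ 0.  0. -1.] F [ 0.4  -0.14  0.92] open 0.0872 q [ 0.08  0.54  0.35  1.86 -0.25  0.78  2.04]
```

View pics/j3.png

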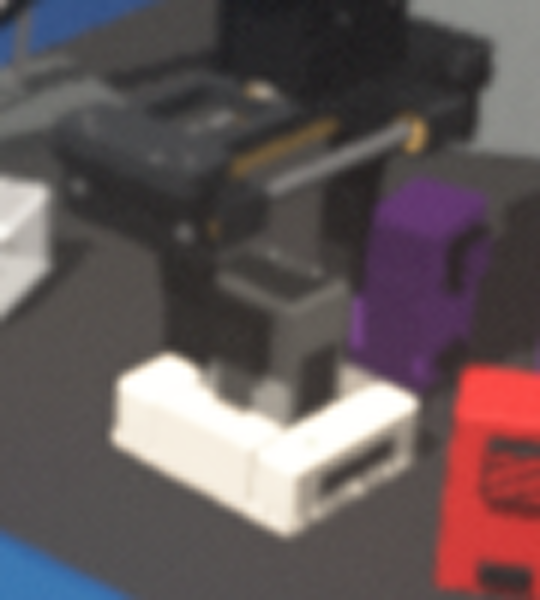

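View pics/j1.png

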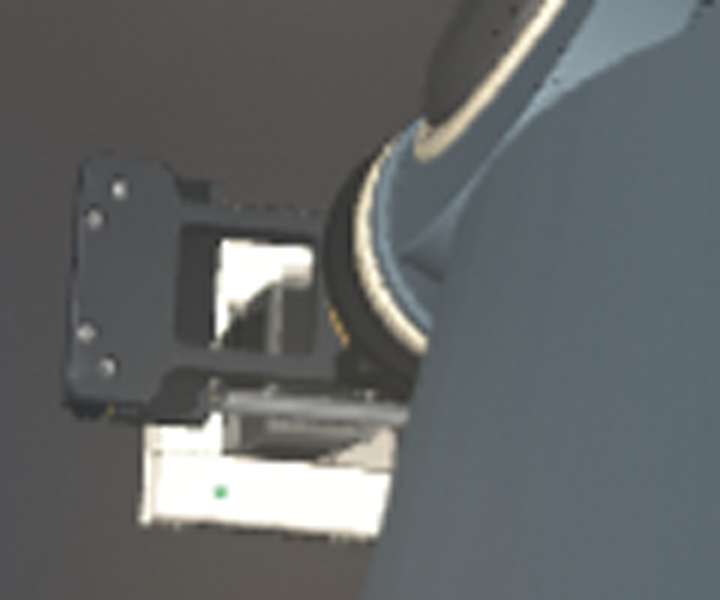

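```bash
python3 -c "
from h import *
s=sense();m=R.from_quat([.0436,.99905,0,0]).as_matrix();p=np.array([.5565,-.2376,.064])
for z0 in (0,.025):
  for x,y,z in [(.0375,.095,-.045),(-.0375,.095,-.045),(.0375,-.095,-.045)]:
    q=p+[0,0,z0]+m@[x,y,z]; print(z0,q.round(3),((proj('side',q)-[260,115])*6).round(),((proj('top',q)-[310,130])*6).round())
"
```

```text
0 [ 0.527 -0.14   0.109] [[181. 339.]] [[ 35. 433.]]
0 [ 0.602 -0.146  0.109] [[ 47. 274.]] [[ 52. 211.]]
0 [ 0.511 -0.329  0.109] [[481. 192.]] [[621. 489.]]
0.025 [ 0.527 -0.14   0.134] [[183. 282.]] [[ 46. 423.]]
0.025 [ 0.602 -0.146  0.134] [[ 47. 219.]] [[ 63. 193.]]
0.025 [ 0.511 -0.329  0.134] [[488. 139.]] [[654. 481.]]
```

```bash
python3 -m jog '[[0,0,0.2,0,0,0,1],[0,0,0.2,0,0,0,1],[0,0,0,0,0,0,1]]'
python3 -c "
from h import *
st()
b=get_image('side');st()
B=cv2.resize(b[150:200,275:330],None,fx=12,fy=12,interpolation=cv2.INTER_CUBIC);cv2.imwrite('pics/k3.png',cv2.convertScaleAbs(B,alpha=1.6)[...,::-1])
"
```

```text
t: 5.27
position: [0.5564, -0.2374, 0.0557]
eef_rot: [0.044, 0.999, 0.0, -0.001]
force: [-0.3, -0.2, 0.3]
opening: 0.0871
t 5.27 p [ 0.5564 -0.2374  0.0557] yaw_x 174.98 z [-1.2e-03  6.0e-04 -1.0e+00] F [-0.33 -0.15  0.33] open 0.0871 q [ 0.08  0.56  0.34  1.86 -0.26  0.77  2.05]
t 5.32 p [ 0.5565 -0.2375  0.056 ] yaw_x 174.97 z [-9.e-04  4.e-04 -1.e+00] F [-0.13 -0.47 -0.1 ] open 0.0871 q [ 0.08  0.56  0.34  1.86 -0.26  0.77  2.05]
```

View pics/k3.png

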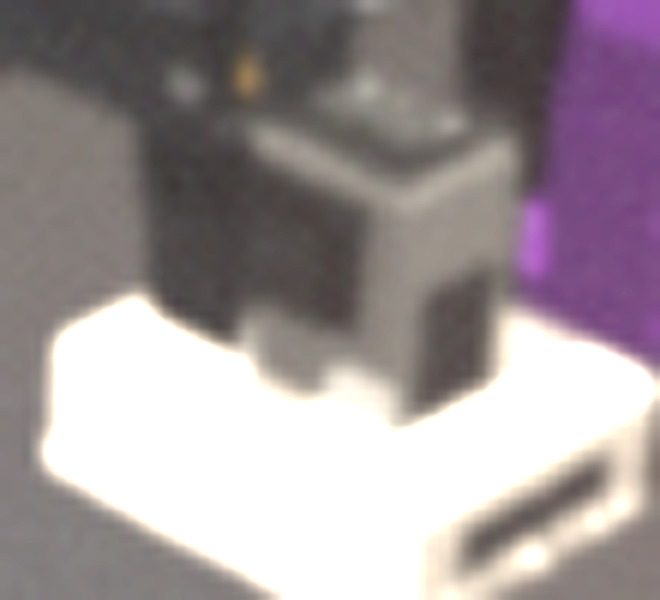

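```bash
python3 -m jog '[[0,0,0.2,0,0,0,1],[0,0,0.2,0,0,0,1],[0,0,0,0,0,0,0.85],[0,0,0,0,0,0,0.75],[0,0,0,0,0,0,0.75]]' 3
python3 -c "
from h import *
st()
b=get_image('side');st()
B=cv2.resize(b[150:200,275:330],None,fx=12,fy=12,interpolation=cv2.INTER_CUBIC);cv2.imwrite('pics/l3.png',cv2.convertScaleAbs(B,alpha=1.6)[...,::-1])
"
```

```text
t: 5.73
position: [0.5569, -0.2378, 0.0485]
eef_rot: [0.044, 0.999, 0.0, -0.0]
force: [0.2, -0.9, -0.1]
opening: 0.0741
t 5.73 p [ 0.5569 -0.2378  0.0485] yaw_x 174.97 z [-0.  0. -1.] F [ 0.25 -0.88 -0.06] open 0.0741 q [ 0.09  0.57  0.34  1.87 -0.26  0.75  2.05]
t 5.78 p [ 0.5569 -0.2378  0.0486] yaw_x 174.97 z [ 1.e-04  0.e+00 -1.e+00] F [-0.55 -0.15  0.24] open 0.0709 q [ 0.09  0.57  0.34  1.87 -0.26  0.75  2.05]
```

View pics/l3.png

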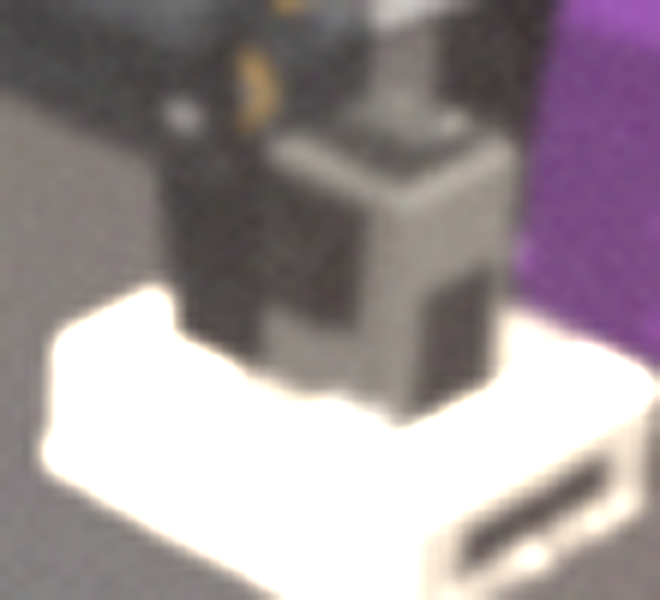

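```bash
python3 -c "
from h import *
Rz=R.from_euler('z',-5,degrees=True)
def P(x,y,z): return ((proj('side',Rz.apply([x,y,0])+[.556,-.2376,z])-[275,150])*12+5.5).round()[0]
print('button corners',[P(x,.028,z).tolist() for x,z in((.014,.056),(-.014,.056),(.014,.082),(-.014,.082))])
for t in (.0255,.05): print('tip',t,[P(x,y,t).tolist() for x,y in((.0095,.0355),(-.0095,.0355),(.0095,.0505),(-.0095,.0505))])
print('rim',[P(x,y,.033).tolist() for x,y in((.052,.042),(-.052,.042),(.052,-.042))],'packtop',[P(x,y,.09).tolist() for x,y in((.027,.019),(-.027,.019),(-.027,-.019))])
"
```

```text
button corners [[219.0, 289.0], [316.0, 337.0], [224.0, 183.0], [323.0, 229.0]]
tip 0.0255 [[204.0, 430.0], [269.0, 463.0], [157.0, 455.0], [221.0, 489.0]]
tip 0.05 [[209.0, 333.0], [274.0, 366.0], [161.0, 357.0], [226.0, 391.0]]
rim [[46.0, 339.0], [401.0, 523.0], [300.0, 213.0]] packtop [[210.0, 115.0], [401.0, 203.0], [520.0, 143.0]]
```

```bash
python3 -m jog '[[0,0,0.15,0,0,0,0.75],[0,0,0,0,0,0,0.6],[0,0,0,0,0,0,0.6],[0,0,0,0,0,0,0.6]]' 5
python3 -c "
from h import *
st()
b=get_image('side');st()
B=cv2.resize(b[150:200,275:330],None,fx=12,fy=12,interpolation=cv2.INTER_CUBIC);cv2.imwrite('pics/m3.png',cv2.convertScaleAbs(B,alpha=1.2)[...,::-1])
"
```

```text
t: 6.12
position: [0.5568, -0.2384, 0.0457]
eef_rot: [0.044, 0.999, -0.0, 0.0]
force: [0.0, -1.0, 0.6]
opening: 0.0553
t 6.12 p [ 0.5568 -0.2384  0.0457] yaw_x 174.94 z [ 3.e-04 -7.e-04 -1.e+00] F [ 0.04 -0.95  0.56] open 0.0553 q [ 0.09  0.57  0.34  1.87 -0.27  0.75  2.05]
t 6.17 p [ 0.5569 -0.2381  0.0456] yaw_x 174.95 z [ 3.e-04 -3.e-04 -1.e+00] F [ 0.2  -0.59  0.86] open 0.0542 q [ 0.09  0.57  0.34  1.87 -0.27  0.75  2.05]
```

View pics/m3.png

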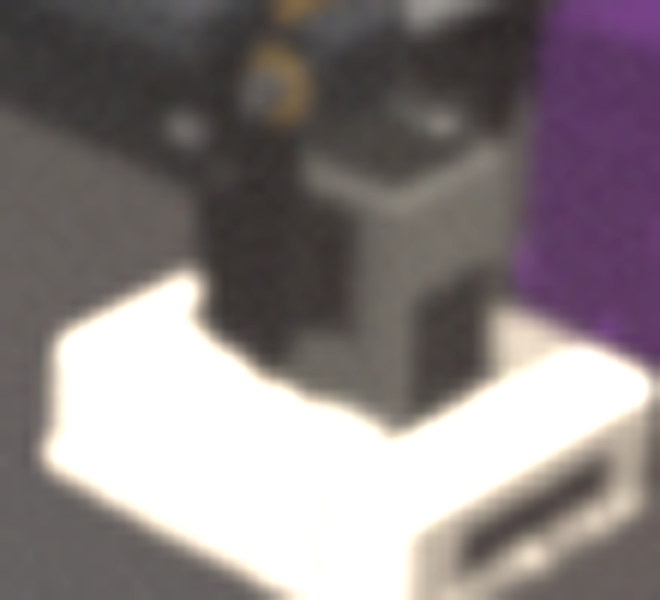

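The near finger sits against the left button and the jaws are at 54 mm, so contact. Squeezing.

```bash
python3 -m jog '[[0,0,0,0,0,0,0.3],[0,0,0,0,0,0,0.3],[0,0,0,0,0,0,0.3],[0,0,0,0,0,0,0.3],[0,0,0,0,0,0,0.3]]' 30
python3 -c "
from h import *
st()
b=get_image('side');st()
B=cv2.resize(b[150:200,275:330],None,fx=12,fy=12,interpolation=cv2.INTER_CUBIC);cv2.imwrite('pics/n3.png',B[...,::-1])"
```

```text
t: 6.58
position: [0.557, -0.238, 0.0457]
eef_rot: [0.044, 0.999, -0.0, 0.0]
force: [-0.6, -1.4, 2.6]
opening: 0.0424
t 6.58 p [ 0.557  -0.238   0.0457] yaw_x 174.96 z [ 4.e-04 -3.e-04 -1.e+00] F [-0.55 -1.42  2.56] open 0.0424 q [ 0.09  0.57  0.34  1.87 -0.27  0.75  2.05]
t 6.63 p [ 0.557  -0.238   0.0457] yaw_x 174.96 z [ 4.e-04 -2.e-04 -1.e+00] F [ 0.24 -1.21  2.79] open 0.0425 q [ 0.09  0.57  0.34  1.87 -0.27  0.75  2.05]
```

View pics/n3.png

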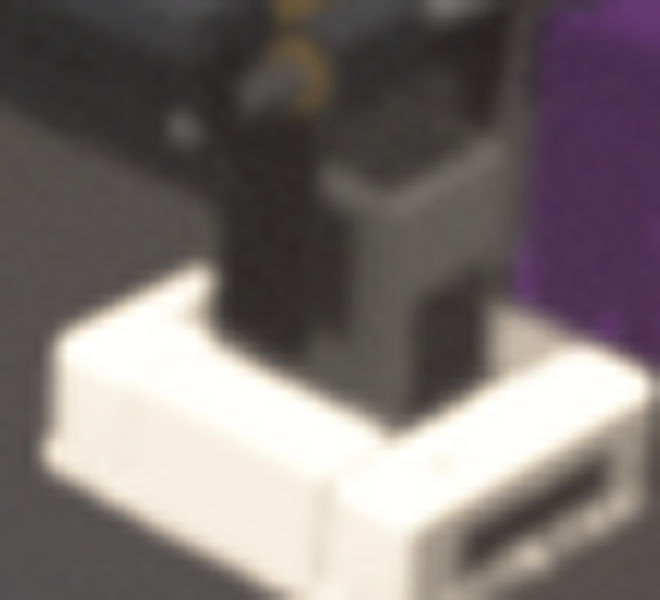

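Opening is 42.5 mm, so both buttons are fully in. Lifting gently.

```bash
python3 -m jog '[[0,0,-0.2,0,0,0,0.3],[0,0,-0.3,0,0,0,0.3],[0,0,-0.5,0,0,0,0.3],[0,0,0,0,0,0,0.3]]'
python3 -c "
from h import *
st()
b=get_image('side');crop('side',b,250,100,360,200,6,'pics/o3.png')"
```

```text
t: 6.97
position: [0.5579, -0.2377, 0.0673]
eef_rot: [0.044, 0.999, 0.0, 0.001]
force: [0.0, 0.6, -2.2]
opening: 0.0425
t 6.97 p [ 0.5579 -0.2377  0.0673] yaw_x 174.97 z [ 2.6e-03 -1.0e-04 -1.0e+00] F [ 0.02  0.61 -2.21] open 0.0425 q [ 0.08  0.54  0.35  1.86 -0.25  0.78  2.04]
```

View pics/o3.png

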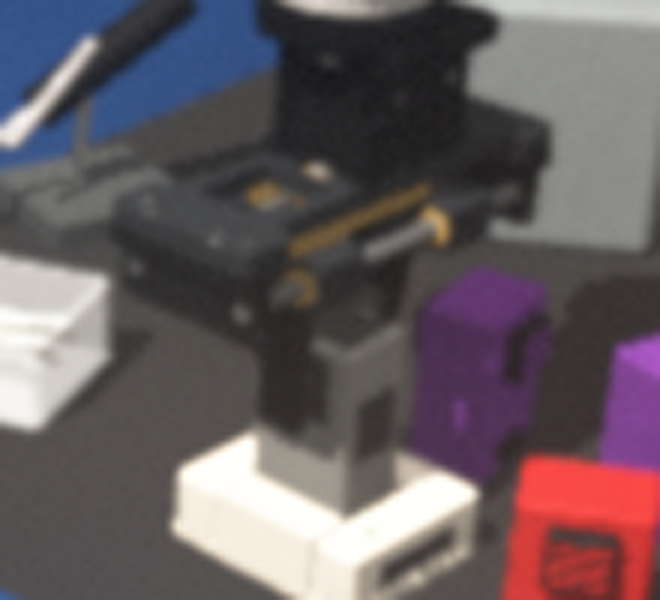

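```bash
python3 -m jog '[[0,0,-1,0,0,0,0.3],[0,0,-1,0,0,0,0.3],[0,0,-1,0,0,0,0.3],[0,0,-1,0,0,0,0.3],[0,0,0,0,0,0,0.3]]'
python3 -c "
from h import *
st();delta([.47,0,.145],196.85)"
```

```text
t: 7.43
position: [0.5593, -0.2384, 0.1495]
eef_rot: [0.044, 0.999, -0.001, 0.004]
force: [1.2, -1.0, -2.2]
opening: 0.0425
t 7.43 p [ 0.5593 -0.2384  0.1495] yaw_x 174.99 z [ 0.0072 -0.0017 -1.    ] F [ 1.19 -1.04 -2.16] open 0.0425 q [ 0.04  0.44  0.39  1.8  -0.2   0.94  2.  ]
shift units [ 5.49 11.49  0.17]
az units (tool z, down) -3.18
```

```bash
python3 -m jog '[[0.2,0.5,0,0,0,0,0.3],[0.5,1,0,0,0,0,0.3],[0.5,1,0,0,0,0,0.3],[0.5,1,0,0,0,0,0.3],[0.5,1,0,0,0,0,0.3]]'
python3 -m jog '[[0.5,1,0,0,0,-0.5,0.3],[0.5,1,0,0,0,-0.5,0.3],[0.5,1,0,0,0,-0.5,0.3],[0.5,1,0,0,0,-0.5,0.3],[0.3,0.6,0,0,0,-0.5,0.3]]'
python3 -c "
from h import *
st();delta([.47,0,.145],196.85)"
```

```text
t: 7.85
position: [0.5187, -0.1418, 0.1435]
eef_rot: [0.044, 0.999, 0.001, -0.002]
force: [0.6, 0.4, -2.1]
opening: 0.0424
t: 8.27
position: [0.4698, -0.05, 0.1436]
eef_rot: [-0.109, 0.994, 0.001, -0.002]
force: [-0.2, 0.8, -2.5]
opening: 0.0424
t 8.27 p [ 0.4698 -0.05    0.1436] yaw_x -167.47 z [-0.0051  0.0017 -1.    ] F [-0.21  0.78 -2.48] open 0.0424 q [-0.23  0.23  0.29  2.09 -0.09  0.83  1.9 ]
shift units [-0.55  2.44 -0.07]
az units (tool z, down) -0.63
```

```bash
python3 -m jog '[[-0.1,1,0,0,0,-0.3,0.3],[-0.2,0.9,0,0,0,-0.3,0.3],[-0.2,0.4,0.5,0,0,0,0.3],[0,0,1,0,0,0,0.3],[0,0,0,0,0,0,0.3]]'
python3 -c "
from h import *
st();delta([.47,0,.0437],196.85)"
```

```text
t: 8.68
position: [0.4683, -0.0054, 0.1115]
eef_rot: [-0.142, 0.99, 0.0, -0.004]
force: [-1.1, 0.0, -2.8]
opening: 0.0423
t 8.68 p [ 0.4683 -0.0054  0.1115] yaw_x -163.64 z [-8.5e-03 -8.0e-04 -1.0e+00] F [-1.13  0.05 -2.76] open 0.0423 q [-0.28  0.28  0.24  2.13 -0.09  0.76  1.88]
shift units [-0.19  0.23  3.39]
az units (tool z, down) -0.07
```

```bash
python3 -m jog '[[0,0,0.8,0,0,0,0.3],[0,0,0.8,0,0,0,0.3],[0,0,0.8,0,0,0,0.3],[0,0,0.3,0,0,0,0.3],[0,0,0,0,0,0,0.3]]'
python3 -m jog '[[0,0,0,0,0,0,0.3],[0,0,0,0,0,0,0.3],[0,0,0,0,0,0,0.3]]'
python3 -c "
from h import *
st();delta([.47,0,.0437],196.85);b=get_image('side');crop('side',b,150,130,340,270,4,'pics/p3.png')"
```

```text
t: 9.1
position: [0.4701, -0.0068, 0.0598]
eef_rot: [-0.141, 0.99, -0.0, -0.002]
force: [-1.5, -0.8, -2.4]
opening: 0.0426
t: 9.35
position: [0.4726, -0.0064, 0.0623]
eef_rot: [-0.141, 0.99, 0.0, 0.001]
force: [-0.6, -0.3, -2.3]
opening: 0.0426
t 9.35 p [ 0.4726 -0.0064  0.0623] yaw_x -163.73 z [ 1.7e-03  3.0e-04 -1.0e+00] F [-0.64 -0.31 -2.34] open 0.0426 q [-0.26  0.36  0.22  2.16 -0.13  0.63  1.91]
shift units [0.04 0.34 0.93]
az units (tool z, down) -0.09
```

View pics/p3.png

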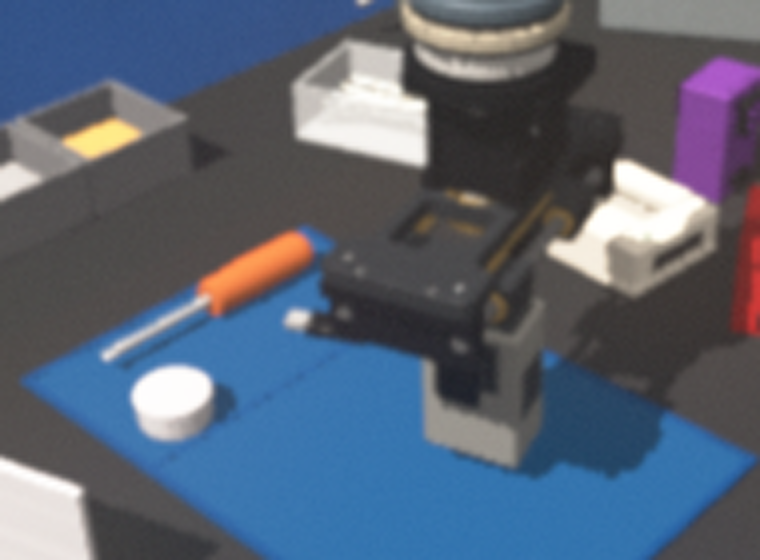

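The pack is in the jaws, just above the free half of the mat (bottom at crop 470,450), clear of the tin and stick. Lowering it the rest of the way in small steps.

```bash
python3 -m jog '[[0,0,0.4,0,0,0,0.3],[0,0,0.2,0,0,0,0.3],[0,0,0.15,0,0,0,0.3],[0,0,0,0,0,0,0.3],[0,0,0,0,0,0,0.3]]'
python3 -m jog '[[0,0,0.1,0,0,0,0.3],[0,0,0,0,0,0,0.3]]'
python3 -m jog '[[0,0,0.05,0,0,0,0.3],[0,0,0,0,0,0,0.3]]'
```

```text
t: 9.82
position: [0.4716, -0.0063, 0.0462]
eef_rot: [-0.142, 0.99, 0.0, -0.0]
force: [-0.0, 0.2, -2.2]
opening: 0.0425
t: 9.98
position: [0.4718, -0.0063, 0.0443]
eef_rot: [-0.142, 0.99, 0.0, -0.0]
force: [-0.4, -0.9, -1.8]
opening: 0.0423
t: 10.15
position: [0.4721, -0.0063, 0.0437]
eef_rot: [-0.142, 0.99, 0.0, 0.0]
force: [0.0, -0.1, 0.0]
opening: 0.0422
```

```bash
python3 -m jog '[[0,0,0.03,0,0,0,0.3],[0,0,0,0,0,0,0.4],[0,0,0,0,0,0,0.5],[0,0,0,0,0,0,0.6],[0,0,0,0,0,0,0.7]]'
python3 -m jog '[[0,0,0,0,0,0,0.85],[0,0,0,0,0,0,1],[0,0,0,0,0,0,1],[0,0,0,0,0,0,1],[0,0,0,0,0,0,1]]'
python3 -c "
from h import *
st();b=get_image('side');crop('side',b,150,130,340,270,4,'pics/q3.png')"
```

```text
t: 10.57
position: [0.4722, -0.0065, 0.0432]
eef_rot: [-0.142, 0.99, -0.0, 0.0]
force: [-0.3, -1.2, 1.7]
opening: 0.0507
t: 10.98
position: [0.4718, -0.0061, 0.0428]
eef_rot: [-0.142, 0.99, 0.0, -0.0]
force: [-0.6, -0.2, -0.1]
opening: 0.0819
t 10.98 p [ 0.4718 -0.0061  0.0428] yaw_x -163.7 z [-2.e-04  2.e-04 -1.e+00] F [-0.61 -0.15 -0.06] open 0.0819 q [-0.25  0.4   0.21  2.17 -0.15  0.59  1.92]
```

View pics/q3.png

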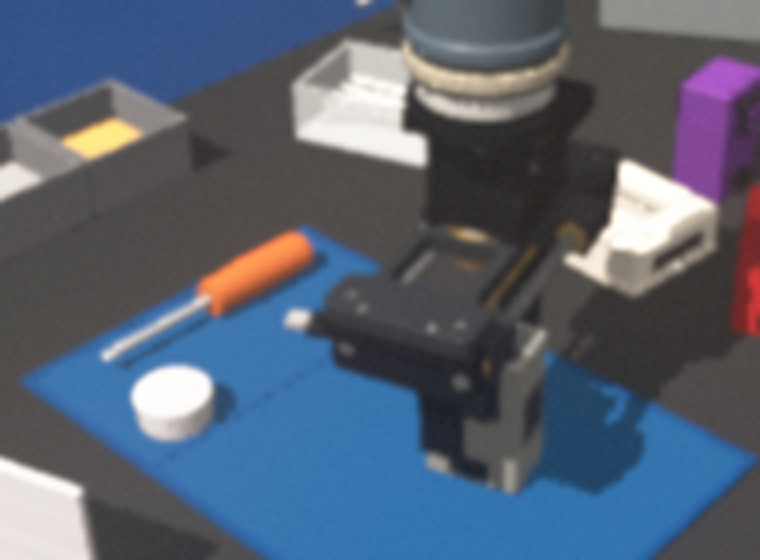

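```bash
python3 -m jog '[[0,0,0,0,0,0,1],[0,0,-0.5,0,0,0,1],[0,0,-1,0,0,0,1],[0,0,-1,0,0,0,1],[0,0,-1,0,0,0,1]]'
python3 -m jog '[[0,0,-1,0,0,0,1],[0,0,-0.6,0,0,0.5,1],[0,0,0,0,0,1,1],[0,0,0,0,0,1,1],[0,0,0,0,0,1,1]]'
python3 -m jog '[[0,0,0,0,0,1,1],[0,0,0,0,0,1,1],[0,0,0,0,0,1,1],[0,0,0,0,0,1,1],[0,0,0,0,0,1,1]]'
python3 -m jog '[[0,0,0,0,0,1,1],[0,0,0,0,0,1,1],[0,0,0,0,0,1,1],[0,0,0,0,0,0.6,1],[0,0,0,0,0,0,1]]'
python3 -c "
from h import *
st();delta([.4718,-.0063,.13],106.3);b=get_image('side');crop('side',b,150,130,340,270,4,'pics/r3.png');a=get_image('top');crop('top',a,180,110,330,240,5,'pics/r1.png')"
```

```text
t: 11.45
position: [0.4717, -0.0064, 0.1142]
eef_rot: [-0.142, 0.99, -0.0, -0.0]
force: [-0.0, 0.5, -0.4]
opening: 0.0868
t: 11.87
position: [0.472, -0.0064, 0.1461]
eef_rot: [0.071, 0.997, 0.0, 0.001]
force: [-0.5, 0.8, -0.1]
opening: 0.0871
t: 12.28
position: [0.4718, -0.0063, 0.1456]
eef_rot: [0.362, 0.932, 0.0, 0.0]
force: [0.4, -0.1, 0.2]
opening: 0.0866
t: 12.7
position: [0.4719, -0.0062, 0.1455]
eef_rot: [0.552, 0.834, 0.0, 0.0]
force: [-0.5, 0.6, -0.2]
opening: 0.0871
t 12.7 p [ 0.4719 -0.0062  0.1455] yaw_x 113.03 z [ 5.e-04  4.e-04 -1.e+00] F [-0.47  0.58 -0.18] open 0.0871 q [-0.51  0.24  0.51  2.1  -0.16  0.83  0.5 ]
shift units [-0.   -0.01  0.78]
az units (tool z, down) 0.98
```

View pics/r3.png

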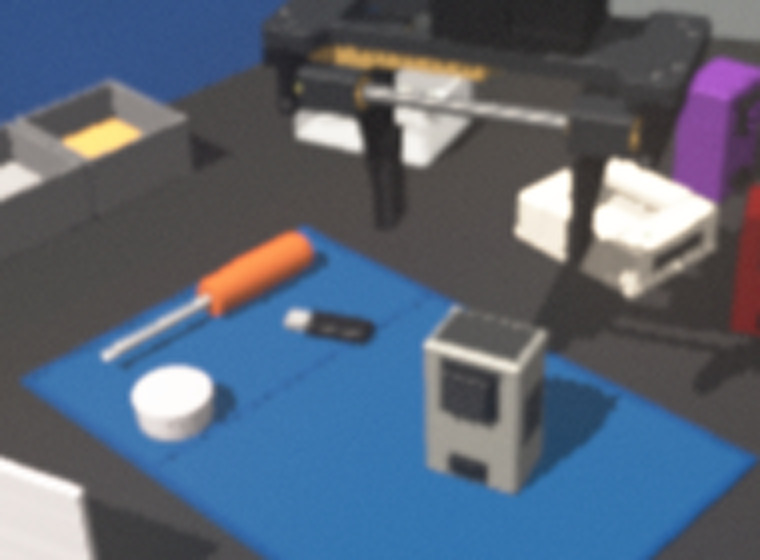

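View pics/r1.png

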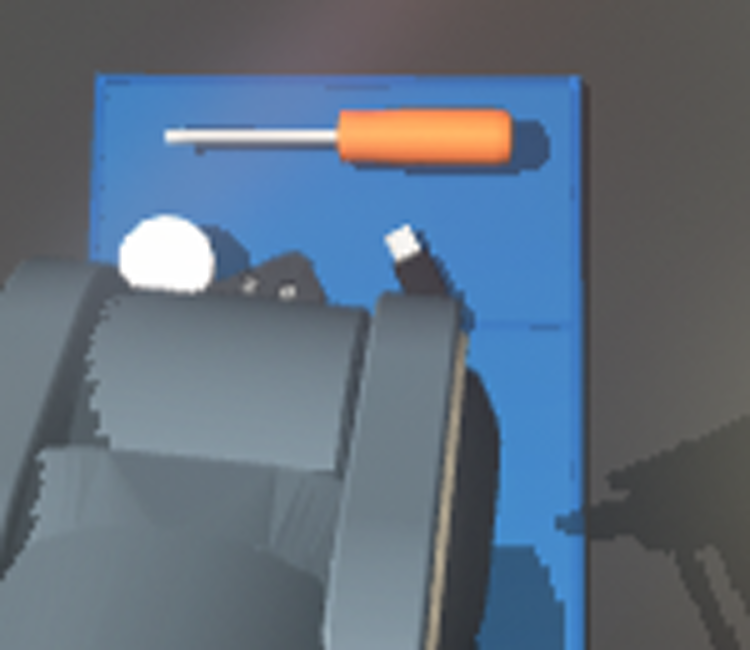

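The pack stands upright on the mat with its buttons out (crop 485,400), and the tin, stick and driver are where they were. Fitting its pose before the regrasp.

```bash
python3 -m jog '[[0,0,0,0,0,0.5,1],[0,0,0,0,0,0.48,1],[0,0,0,0,0,0,1]]'
python3 - <<'E'
from fit import *
S=lambda x,y:conv(x,y,4,150,130)
p=lambda sx,sy,z:(sx*.027,sy*.019,z)
# visible: button face (+y) between left(+x+y) and front(-x+y); end face between front and right(-x-y)
o=[('side',S(425,345),p(1,1,.088)),('side',S(513,376),p(-1,1,.088)),('side',S(548,331),p(-1,-1,.088)),('side',S(452,307),p(1,-1,.088)),('side',S(427,470),p(1,1,.003)),('side',S(517,494),p(-1,1,.003))]
fit(o,[.47,-.006,.28])
st();delta([.4718,-.0063,.13],106.3)
b=get_image('side')
crop('side',b,210,170,300,270,6,'pics/s3.png')
E
```

```text
t: 13.05
position: [0.4719, -0.0063, 0.1452]
eef_rot: [0.599, 0.801, 0.0, 0.0]
force: [0.3, -0.8, 0.9]
opening: 0.087
[ 0.47   -0.0059  0.2931] yaw deg 16.79
[[-0.9, -0.2], [1.7, -1.0], [0.2, -0.0], [0.4, -0.4], [-0.8, 0.3], [-0.2, 1.7]]
t 13.05 p [ 0.4719 -0.0063  0.1452] yaw_x 106.38 z [ 2.e-04  3.e-04 -1.e+00] F [ 0.3  -0.77  0.9 ] open 0.087 q [-0.53  0.24  0.54  2.11 -0.17  0.83  0.39]
shift units [ 0.   -0.    0.76]
az units (tool z, down) 0.01
```

View pics/s3.png

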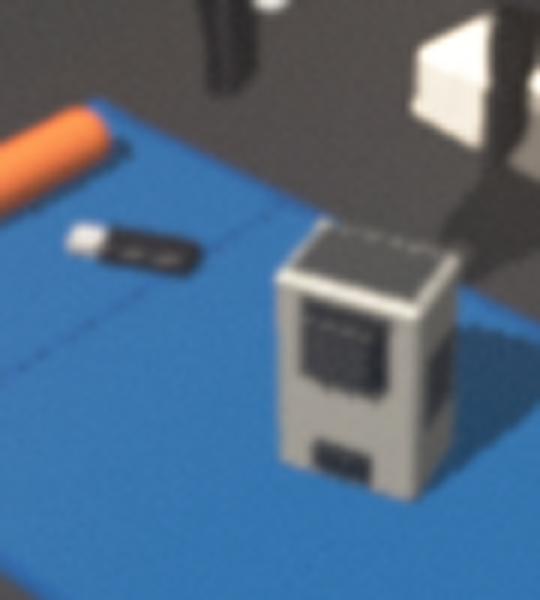

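```bash
python3 -m jog '[[0,0,0.6,0,0,0,1],[0,0,0.8,0,0,0,1],[0,0,0.8,0,0,0,1],[0,0,0.3,0,0,0,1],[0,0,0,0,0,0,1]]'
python3 -c "
from h import *
st();delta([.4712,-.0062,.043],106.6);b=get_image('side');crop('side',b,190,120,310,270,5,'pics/t3.png')"
```

```text
t: 13.52
position: [0.4707, -0.0064, 0.0938]
eef_rot: [0.599, 0.801, -0.001, -0.001]
force: [-0.2, -0.7, -0.9]
opening: 0.0871
t 13.52 p [ 0.4707 -0.0064  0.0938] yaw_x 106.42 z [-3.1e-03 -5.0e-04 -1.0e+00] F [-0.15 -0.74 -0.92] open 0.0871 q [-0.49  0.33  0.5   2.15 -0.24  0.72  0.46]
shift units [0.   0.03 2.54]
az units (tool z, down) -0.03
```

View pics/t3.png

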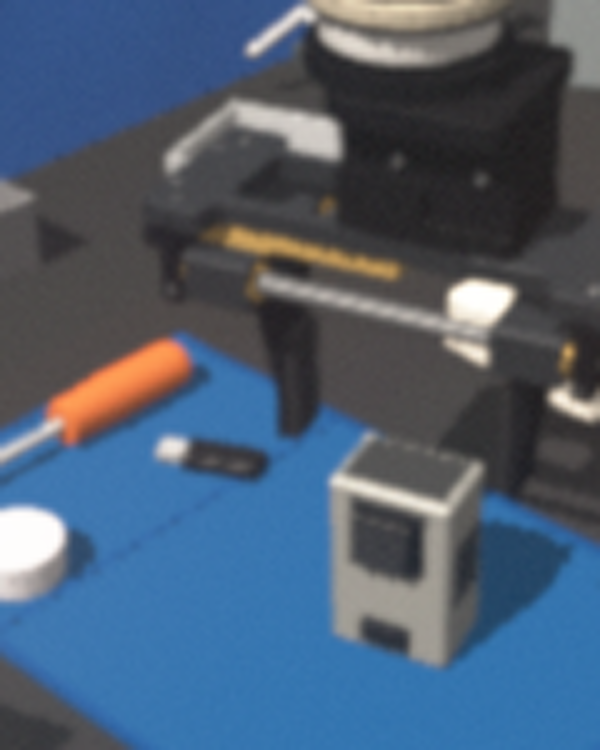

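```bash
python3 -m jog '[[0,0,0.6,0,0,0,1],[0,0,0.6,0,0,0,1],[0,0,0.6,0,0,0,1],[0,0,0.4,0,0,0,1],[0,0,0.2,0,0,0,1]]'
python3 -m jog '[[0,0,0,0,0,0,1],[0,0,0,0,0,0,0.85],[0,0,0,0,0,0,0.75]]'
python3 -c "
from h import *
st();delta([.4712,-.0062,.043],106.6);b=get_image('side');crop('side',b,190,120,310,270,5,'pics/u3.png')"
```

```text
t: 13.98
position: [0.472, -0.0063, 0.0468]
eef_rot: [0.599, 0.801, 0.0, -0.0]
force: [-1.1, -0.4, 0.5]
opening: 0.0872
t: 14.23
position: [0.4724, -0.0063, 0.0476]
eef_rot: [0.599, 0.801, 0.001, 0.0]
force: [1.0, -0.6, -0.6]
opening: 0.08
t 14.23 p [ 0.4724 -0.0063  0.0476] yaw_x 106.36 z [ 1.3e-03  3.0e-04 -1.0e+00] F [ 0.97 -0.61 -0.56] open 0.08 q [-0.44  0.41  0.45  2.18 -0.31  0.61  0.52]
shift units [ 0.02 -0.06  0.23]
az units (tool z, down) -0.03
```

View pics/u3.png

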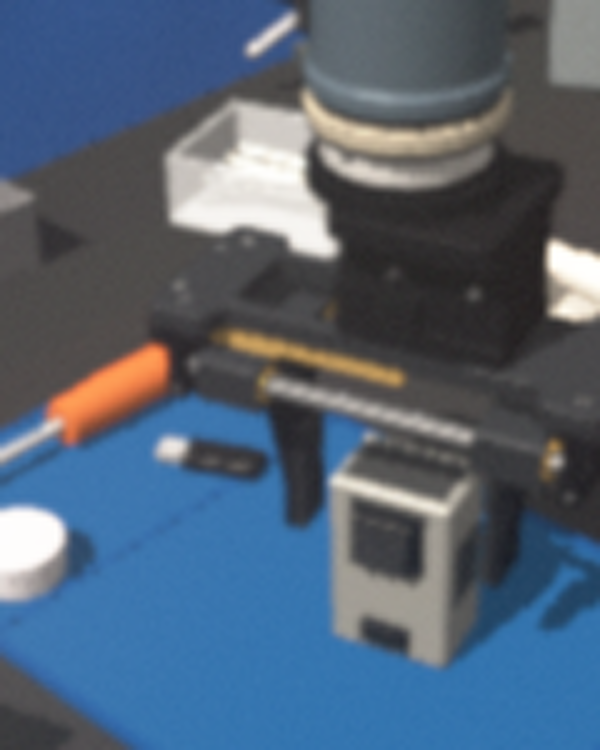

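```bash
python3 -m jog '[[0,0,0.2,0,0,0,0.75],[0,0,0,0,0,0,0.65],[0,0,0,0,0,0,0.65],[0,0,0,0,0,0,0.5],[0,0,0,0,0,0,0.5]]' 10
python3 -m jog '[[0,0,0,0,0,0,0.5],[0,0,0,0,0,0,0.5],[0,0,0,0,0,0,0.5]]' 30
python3 -m jog '[[0,0,-0.3,0,0,0,0.5],[0,0,-0.7,0,0,0,0.5],[0,0,0,0,0,0,0.5]]'
python3 -c "
from h import *
st();b=get_image('side');crop('side',b,190,120,310,270,5,'pics/v3.png')"
```

```text
t: 14.7
position: [0.4716, -0.0063, 0.0429]
eef_rot: [0.599, 0.8, -0.0, -0.0]
force: [-0.1, -0.7, -1.0]
opening: 0.0536
t: 14.95
position: [0.4716, -0.0063, 0.0429]
eef_rot: [0.599, 0.8, -0.0, -0.0]
force: [-1.9, -0.4, -0.3]
opening: 0.0539
t: 15.2
position: [0.4733, -0.0064, 0.0645]
eef_rot: [0.599, 0.8, 0.001, 0.001]
force: [1.2, 0.0, -2.5]
opening: 0.0538
t 15.2 p [ 0.4733 -0.0064  0.0645] yaw_x 106.34 z [ 3.5e-03  4.0e-04 -1.0e+00] F [ 1.23  0.04 -2.5 ] open 0.0538 q [-0.46  0.38  0.47  2.17 -0.29  0.65  0.5 ]
```

View pics/v3.png

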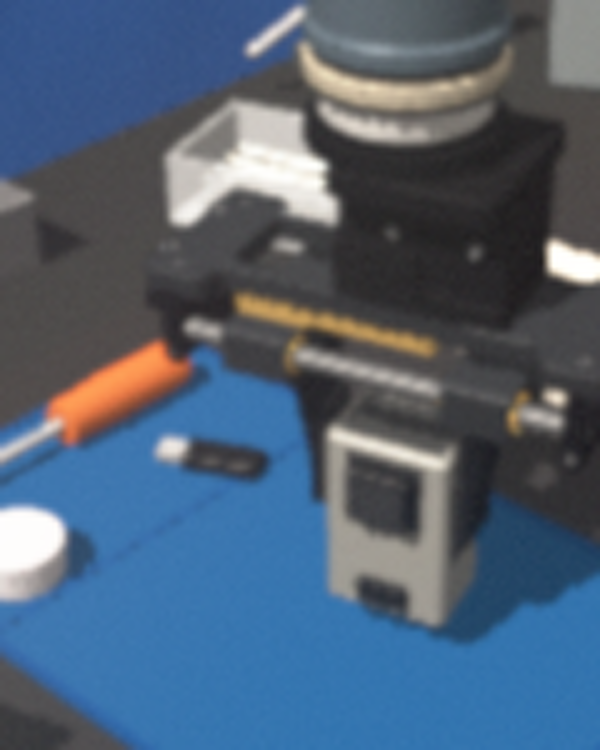

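```bash
python3 -m jog '[[0,0,-1,0,0,0,0.5],[0,0,-1,0,0,0,0.5],[0,0,-1,0,0,0,0.5],[0,0,-1,0,0,0,0.5],[0,0,-1,0,0,0,0.5]]'
python3 -c "
from h import *
st();delta([.5655,.2496,.17],106.85)"
```

```text
t: 15.67
position: [0.4713, -0.0063, 0.1632]
eef_rot: [0.599, 0.8, -0.0, -0.0]
force: [-0.2, 0.3, -1.9]
opening: 0.0537
t 15.67 p [ 0.4713 -0.0063  0.1632] yaw_x 106.35 z [-1.e-03 -1.e-04 -1.e+00] F [-0.19  0.28 -1.89] open 0.0537 q [-0.55  0.21  0.55  2.09 -0.15  0.88  0.37]
shift units [10.95  8.12 -0.35]
az units (tool z, down) -0.07
```

```bash
python3 -m jog '[[0.5,0.4,-0.3,0,0,0,0.5],[1,0.74,0,0,0,0,0.5],[1,0.74,0,0,0,0,0.5],[1,0.74,0,0,0,0,0.5],[1,0.74,0,0,0,0,0.5]]'
python3 -m jog '[[1,0.74,0,0,0,-0.07,0.5],[1,0.74,0,0,0,0,0.5],[1,0.74,0,0,0,0,0.5],[1,0.74,0,0,0,0,0.5],[1,0.74,0,0,0,0,0.5]]'
python3 -m jog '[[0.7,0.5,0,0,0,0,0.5],[0.3,0.3,0,0,0,0,0.5],[0,0,0,0,0,0,0.5],[0,0,0,0,0,0,0.5]]'
python3 -c "
from h import *
st();delta([.5655,.2496,.17],106.85)
b=get_image('side');crop('side',b,40,150,200,310,4,'pics/w3.png');a=get_image('top');crop('top',a,50,110,190,240,5,'pics/w1.png')"
```

```text
t: 16.08
position: [0.5108, 0.1001, 0.1683]
eef_rot: [0.599, 0.8, -0.0, -0.0]
force: [-0.8, 0.2, -1.5]
opening: 0.0534
t: 16.5
position: [0.5528, 0.2172, 0.1679]
eef_rot: [0.596, 0.803, -0.001, -0.0]
force: [0.7, 0.7, -1.9]
opening: 0.0537
t: 16.83
position: [0.5622, 0.2387, 0.1682]
eef_rot: [0.596, 0.803, -0.001, -0.0]
force: [0.0, -0.6, -2.5]
opening: 0.054
t 16.83 p [0.5622 0.2387 0.1682] yaw_x 106.82 z [-0.0013 -0.0015 -1.    ] F [ 0.03 -0.58 -2.47] open 0.054 q [-0.8   0.43  0.45  1.77 -0.22  0.99  0.02]
shift units [ 0.47  0.32 -0.09]
az units (tool z, down) -0.01
```

View pics/w3.png

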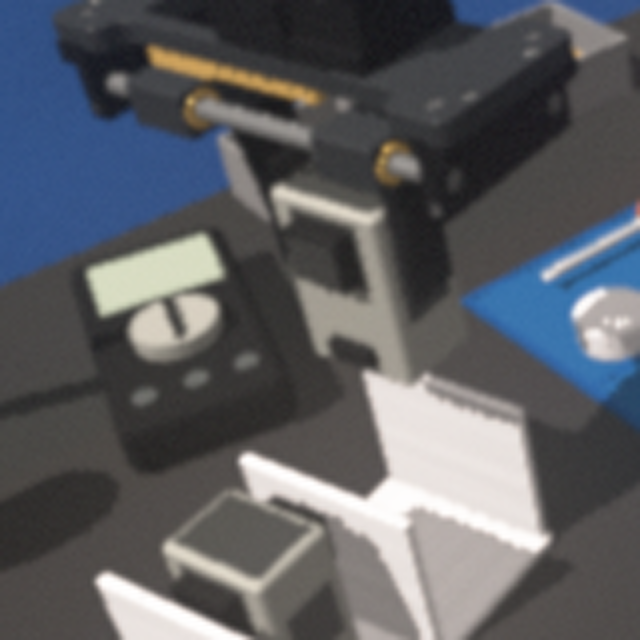

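View pics/w1.png

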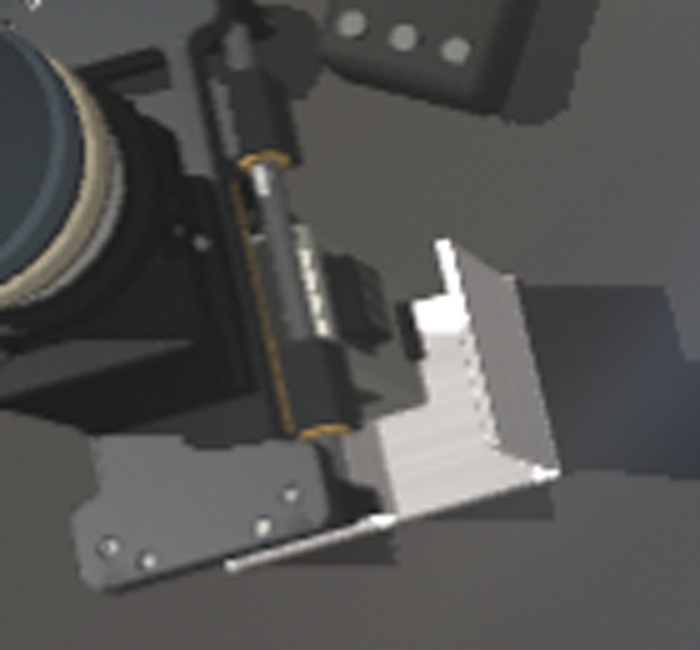

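```bash
python3 -m jog '[[0.5,0.4,0,0,0,0,0.5],[0,0,0.5,0,0,0,0.5],[0,0,0.6,0,0,0,0.5],[0,0,0.3,0,0,0,0.5],[0,0,0,0,0,0,0.5]]'
python3 -m jog '[[0,0,0,0,0,0,0.5],[0,0,0,0,0,0,0.5]]'
python3 -c "
from h import *
st();delta([.567,.250,.14],106.85)
b=get_image('side');crop('side',b,40,170,200,340,4,'pics/x3.png')"
```

```text
t: 17.35
position: [0.5655, 0.2507, 0.1382]
eef_rot: [0.596, 0.803, -0.002, -0.001]
force: [-0.7, -1.3, -2.2]
opening: 0.0539
t: 17.52
position: [0.5675, 0.2514, 0.1409]
eef_rot: [0.596, 0.803, 0.0, 0.0]
force: [-0.1, -0.3, -1.3]
opening: 0.0539
t 17.52 p [0.5675 0.2514 0.1409] yaw_x 106.81 z [ 2.e-04 -1.e-04 -1.e+00] F [-0.14 -0.33 -1.27] open 0.0539 q [-0.8   0.48  0.43  1.77 -0.24  0.95  0.02]
shift units [-0.06 -0.05  0.05]
az units (tool z, down) -0.01
```

View pics/x3.png

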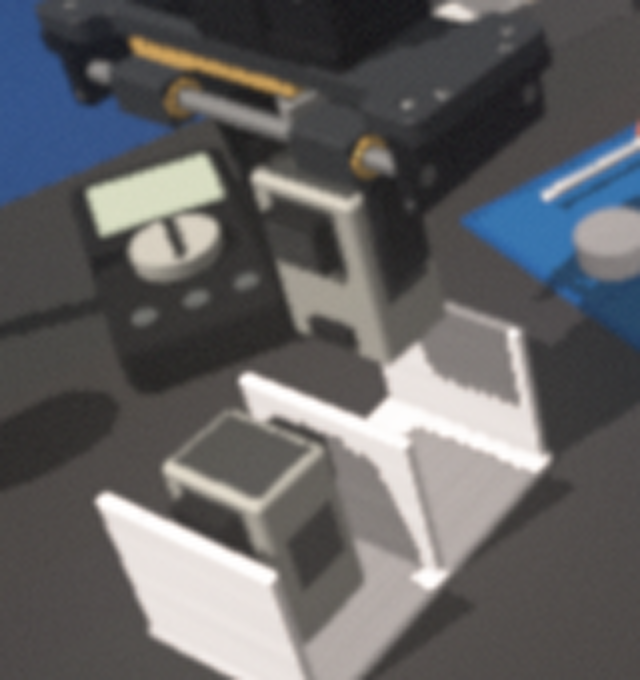

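```bash
python3 -c "
from h import *
Rz=R.from_euler('z',16.85,degrees=True)
P=lambda x,y,z,c:((proj('side',Rz.apply([x,y,0])+[c[0],c[1],z])-[40,170])*4+1.5).round()[0].tolist()
c=(.5675,.2514)
print([P(x,y,.101,c) for x,y in((.027,.019),(-.027,.019),(-.027,-.019))])
d=(.5565,.286)
print([P(x,y,.085,d) for x in(.046,-.046) for y in (.0745,0,-.0745)])
"; python3 -m jog '[[0,0,0.5,0,0,0,0.5],[0,0,0.4,0,0,0,0.5],[0,0,0.3,0,0,0,0.5],[0,0,0,0,0,0,0.5],[0,0,0,0,0,0,0.5]]'
python3 -c "
from h import *
st();delta([.567,.250,.14],106.85)
b=get_image('side');crop('side',b,40,170,200,340,4,'pics/y3.png')"
```

```text
[[291.0, 334.0], [387.0, 371.0], [447.0, 316.0]]
[[94.0, 493.0], [238.0, 374.0], [358.0, 273.0], [267.0, 576.0], [403.0, 441.0], [515.0, 330.0]]
t: 17.98
position: [0.5669, 0.2515, 0.1161]
eef_rot: [0.596, 0.803, -0.001, -0.0]
force: [0.2, -0.7, -1.9]
opening: 0.0539
t 17.98 p [0.5669 0.2515 0.1161] yaw_x 106.83 z [-1.3e-03 -7.0e-04 -1.0e+00] F [ 0.2  -0.75 -1.92] open 0.0539 q [-0.79  0.51  0.42  1.79 -0.25  0.9   0.04]
shift units [-0.08 -0.02 -1.19]
az units (tool z, down) -0.0
```

View pics/y3.png

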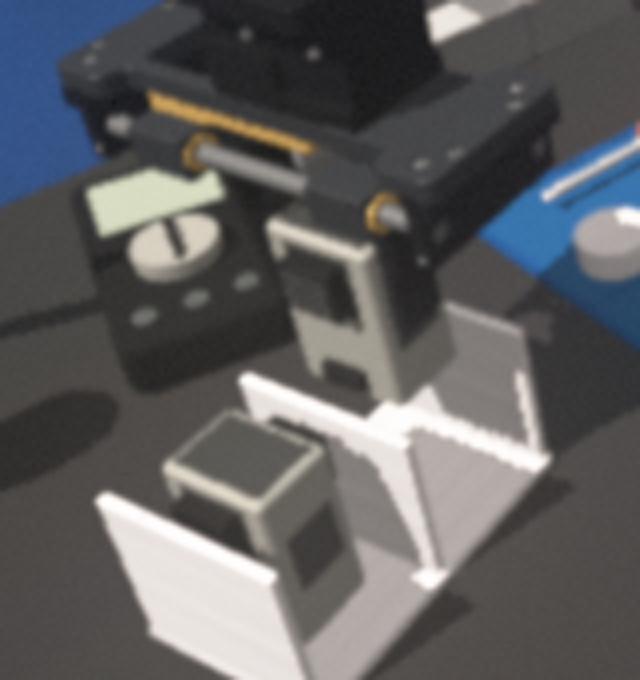

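Pack bottom is just entering between the two walls (crop 350,395), with the middle wall in front and clear of it. Continuing down.

```bash
python3 -m jog '[[-0.03,0,0.4,0,0,0,0.5],[0,0,0.5,0,0,0,0.5],[0,0,0.5,0,0,0,0.5],[0,0,0.2,0,0,0,0.5],[0,0,0,0,0,0,0.5]]'
python3 -c "
from h import *
b=get_image('side');crop('side',b,40,170,200,340,4,'pics/z3.png')"
python3 -m jog '[[0,0,0.4,0,0,0,0.5],[0,0,0.4,0,0,0,0.5],[0,0,0.2,0,0,0,0.5],[0,0,0,0,0,0,0.5],[0,0,0,0,0,0,0.5]]'
python3 -c "
from h import *
st();delta([.567,.250,.045],106.85)
b=get_image('side');crop('side',b,40,170,200,340,4,'pics/z4.png')"
```

```text
t: 18.45
position: [0.5662, 0.2507, 0.083]
eef_rot: [0.596, 0.803, -0.002, -0.001]
force: [0.3, -0.1, -2.4]
opening: 0.0536
t: 18.92
position: [0.5673, 0.251, 0.0645]
eef_rot: [0.596, 0.803, -0.0, -0.0]
force: [-0.1, 0.2, -2.3]
opening: 0.054
t 18.92 p [0.5673 0.251  0.0645] yaw_x 106.84 z [-6.e-04 -3.e-04 -1.e+00] F [-0.15  0.2  -2.3 ] open 0.054 q [-0.77  0.57  0.39  1.82 -0.29  0.8   0.06]
shift units [-0.04 -0.03  0.98]
az units (tool z, down) -0.0
```

View pics/z4.png

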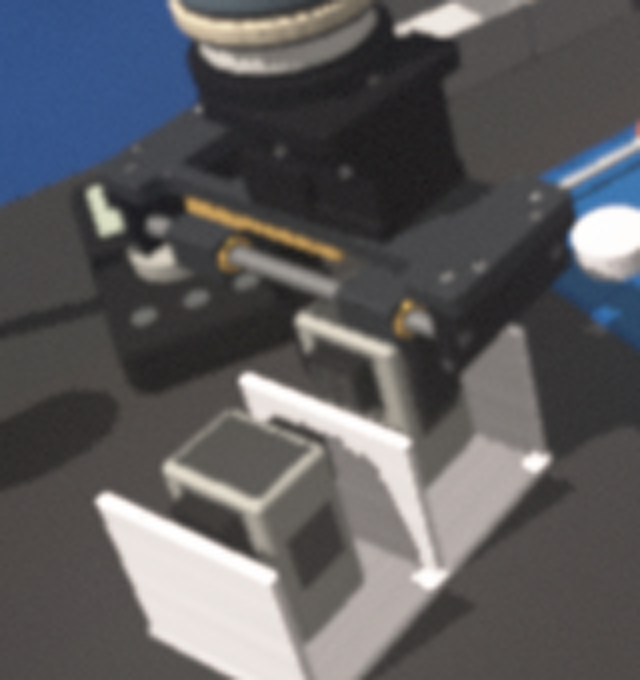

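```bash
python3 -m jog '[[0,0,0.3,0,0,0,0.5],[0,0,0.3,0,0,0,0.5],[0,0,0.15,0,0,0,0.5],[0,0,0,0,0,0,0.5]]'
python3 -m jog '[[0,0,0.1,0,0,0,0.5],[0,0,0.05,0,0,0,0.5],[0,0,0,0,0,0,0.5],[0,0,0,0,0,0,0.5]]'
python3 -c "
from h import *
st();delta([.567,.250,.045],106.85)"
```

```text
t: 19.3
position: [0.5667, 0.2509, 0.0488]
eef_rot: [0.596, 0.803, -0.001, -0.0]
force: [0.5, -0.7, -3.4]
opening: 0.054
t: 19.63
position: [0.5676, 0.2512, 0.047]
eef_rot: [0.596, 0.803, 0.0, 0.0]
force: [0.7, 0.2, -2.7]
opening: 0.0542
t 19.63 p [0.5676 0.2512 0.047 ] yaw_x 106.83 z [ 1.e-04  2.e-04 -1.e+00] F [ 0.74  0.17 -2.68] open 0.0542 q [-0.76  0.59  0.38  1.83 -0.3   0.77  0.08]
shift units [-0.05 -0.05  0.1 ]
az units (tool z, down) -0.0
```

```bash
python3 -m jog '[[0,0,0.08,0,0,0,0.5],[0,0,0,0,0,0,0.5]]'
python3 -m jog '[[0,0,0.05,0,0,0,0.5],[0,0,0,0,0,0,0.5]]'
python3 -m jog '[[0,0,0.03,0,0,0,0.5],[0,0,0,0,0,0,0.5]]'
```

```text
t: 19.8
position: [0.5675, 0.2511, 0.0452]
eef_rot: [0.596, 0.803, -0.0, -0.0]
force: [0.4, -0.2, -2.6]
opening: 0.0535
t: 19.97
position: [0.5676, 0.2512, 0.045]
eef_rot: [0.596, 0.803, 0.0, -0.0]
force: [-1.8, -0.2, 3.2]
opening: 0.0537
t: 20.13
position: [0.5676, 0.2512, 0.0449]
eef_rot: [0.596, 0.803, 0.0, -0.0]
force: [-2.7, -0.3, 6.8]
opening: 0.0541
```

```bash
python3 -m jog '[[0,0,0,0,0,0,0.6],[0,0,0,0,0,0,0.7],[0,0,0,0,0,0,0.8],[0,0,0,0,0,0,0.9],[0,0,0,0,0,0,0.9]]'
python3 -m jog '[[0,0,0,0,0,0,0.95],[0,0,-0.4,0,0,0,0.95],[0,0,-0.8,0,0,0,0.95],[0,0,-1,0,0,0,0.95],[0,0,-1,0,0,0,0.95]]'
python3 -m jog '[[0,0,-1,0,0,0,0.95],[0,0,-1,0,0,0,0.95],[0,0,-1,0,0,0,0.95],[0,0,-1,0,0,0,0.95],[0,0,0,0,0,0,0.95]]'
python3 -m jog '[[-1,0,-1,0,0,0,0.95],[-1,0,-1,0,0,0,0.95],[-1,0,0,0,0,0,0.95],[-1,0,0,0,0,0,0.95],[-1,0,0,0,0,0,0.95]]'
python3 -m jog '[[-1,0,0,0,0,0,0.95],[-1,0,0,0,0,0,0.95],[-1,0,0,0,0,0,0.95],[-1,0,0,0,0,0,0.95],[0,0,0,0,0,0,0.95]]'
python3 -c "
from h import *
st()
b=get_image('side');crop('side',b,50,220,190,350,5,'pics/aa3.png');a=get_image('top');cv2.imwrite('pics/aa1.png',a[...,::-1]);crop('top',a,55,145,175,235,6,'pics/aa2.png')"
```

```text
t: 20.55
position: [0.5677, 0.2512, 0.0437]
eef_rot: [0.596, 0.803, 0.0, 0.0]
force: [0.0, 0.4, -0.7]
opening: 0.0723
t: 20.97
position: [0.5674, 0.2509, 0.1086]
eef_rot: [0.596, 0.803, -0.0, -0.0]
force: [0.5, 0.1, -0.3]
opening: 0.0821
t: 21.38
position: [0.5702, 0.2518, 0.1927]
eef_rot: [0.596, 0.803, 0.004, 0.002]
force: [0.4, -0.7, 0.1]
opening: 0.083
t: 21.8
position: [0.5965, 0.1545, 0.2278]
eef_rot: [0.596, 0.803, 0.0, -0.0]
force: [0.7, 0.2, 0.1]
opening: 0.0828
t: 22.22
position: [0.6203, 0.0729, 0.2277]
eef_rot: [0.599, 0.801, -0.001, 0.001]
force: [0.1, -0.8, 0.5]
opening: 0.0825
t 22.22 p [0.6203 0.0729 0.2277] yaw_x 106.42 z [ 5.0e-04 -3.3e-03 -1.0e+00] F [ 0.13 -0.78  0.54] open 0.0825 q [-0.56  0.4   0.51  1.67 -0.21  1.12  0.3 ]
```

View pics/aa3.png

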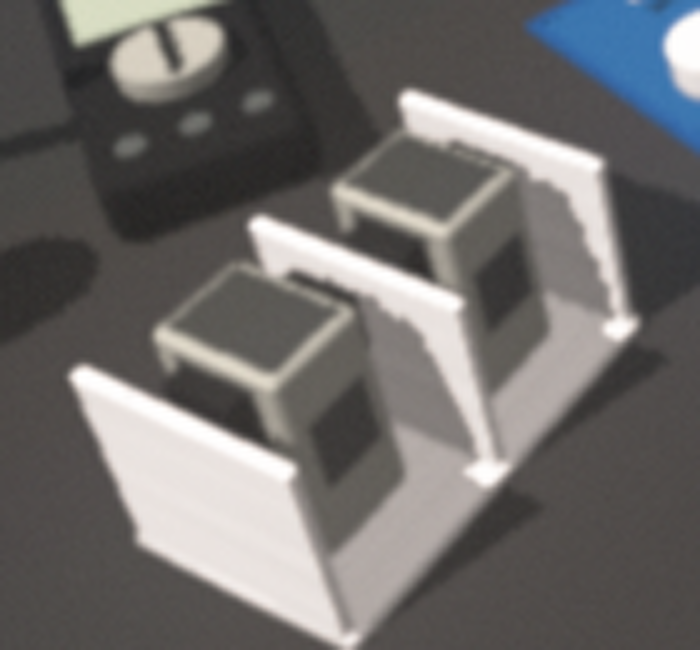

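View pics/aa1.png

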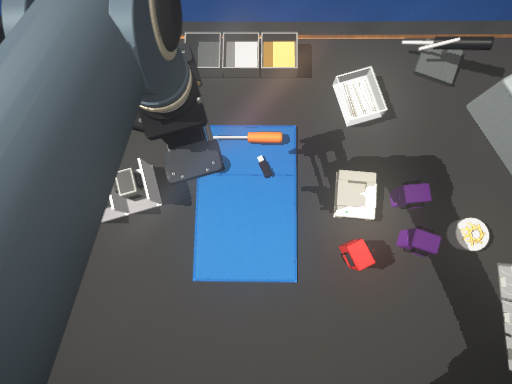

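View pics/aa2.png

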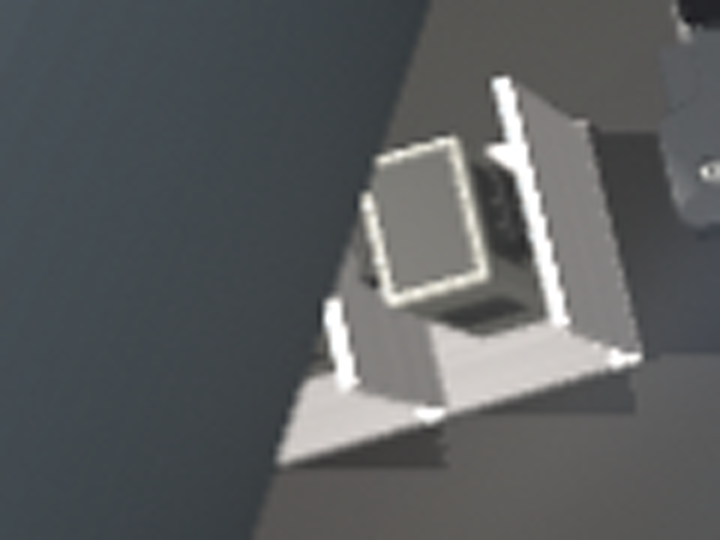

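The pack stands upright and centred in the empty bay (side crop 430,200), its top level and parallel with the spare's. The arm is clear, and the driver (265,137) and stick (265,165) show in the top view unmoved. Handing in.

```bash
python3 -m jog '[[0,0,0,0,0,0,0.95],[0,0,0,0,0,0,0.95],[0,0,0,0,0,0,0.95]]'
python3 -c "
from h import *
b=get_image('side');cv2.imwrite('pics/end.png',b[...,::-1]);print(sign_off());st()"
```

```text
t: 22.57
position: [0.6193, 0.0804, 0.2275]
eef_rot: [0.595, 0.804, 0.0, -0.0]
force: [0.4, 0.3, -0.6]
opening: 0.0831
the job is handed in; nothing more can be done
None
the job is handed in; nothing more can be done
```

View pics/end.png

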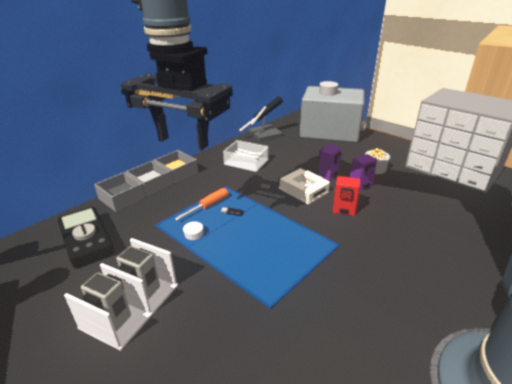

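The job is handed in at about 22.6 s, and sign-off gave no verdict. I squeezed both buttons (jaws down to 42.5 mm), lifted the pack out of the dock and stood it on the near half of the mat. I then let go, took it again by its plain ends (jaws at 54 mm) and lowered it onto the floor of the empty bay.

**Last checks:** The final pictures show the pack upright in the empty bay, level and parallel with the spare. The screwdriver, tin and memory stick are where they were at the start, and the arm is clear. I judged the end state from the pictures, and did not fit the pack's final position in the bay numerically.

**One disagreement:** In the camera images the fingertips sat roughly 25 mm higher than the measured TCP height and the stated fingertip offset imply. The jaws closing freely above the dock rim agreed with the images, so I set the grasp heights by the images and by contact. The measured horizontal positions agreed with the cameras to about 2 mm.

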